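Lap the finish plates down the viewing stand beside the masters

TASK

Put the setting block that was left on the viewing stand back in its own nest of the block case, same way up as it lies. Then lay the three loose finish plates on the stand as a lapped column beside the fixed masters, good side up and heads up the slope, working from the foot: square-cornered plate lowest with its tail against the foot stop, then the one with one cut corner, then the one with two, each tail in line with its master's so that each lower plate shows a 40 mm strip, and each lying flat on the one below. Do not disturb the other things on the bench or knock the microscope.

Things in the scene. Friction and masses are not known exactly. Their poses are not given: they have to be found in the camera images.
- plate_plain: loose aluminium finish plate, 100 mm long (its x) x 50 mm wide (its y) x 6 mm thick, about 81 g, lying on the bench, good side up; with all corners square. +x points to its head, the end with the small dark hanging hole; the tail is the other end. Origin: centre of its underside
- plate_one: loose aluminium finish plate, 100 mm long (its x) x 50 mm wide (its y) x 6 mm thick, about 81 g, lying on the bench, good side up; with one tail corner (the one towards its -y) cut off at 45 degrees over 14 mm. +x points to its head, the end with the small dark hanging hole; the tail is the other end. Origin: centre of its underside
- plate_two: loose aluminium finish plate, 100 mm long (its x) x 50 mm wide (its y) x 6 mm thick, about 81 g, lying on the bench, good side up; with both tail corners cut off at 45 degrees over 14 mm. +x points to its head, the end with the small dark hanging hole; the tail is the other end. Origin: centre of its underside
- plate_plain_tail (a point): middle of the tail edge of plate_plain, on its underside (50 mm from its origin towards -x)
- plate_one_tail (a point): middle of the tail edge of plate_one, on its underside (50 mm from its origin towards -x)
- plate_two_tail (a point): middle of the tail edge of plate_two, on its underside (50 mm from its origin towards -x)
- stand: fixed viewing stand, footprint 190 x 190 mm, about 110 mm high at its back; its +x points up the slope (roughly away from the robot), +y to the left. Origin: centre of its footprint, on the bench
- deck: sloping top of the stand, in the frame of the laid plates: x runs up the slope along the laid plates (0.18 rad above level), y left across the stand, z square off the plates. Origin: where the tail middle (underside) of the lowest loose plate belongs. The bare deck, y -54 to +136 mm, x to about 195 mm, is 0.149 rad steeper: surface at z = 0.15 (x - 100 mm), so each laid plate's head touches it
- foot (a point): point of the foot stop's upslope face, in the loose column's middle (the deck's origin): the stop is a ledge across the stand at deck x = 0, 5 mm high above deck z = 0; a tilting strip 24 mm wide (deck x 0 to 24 mm, top at z = 0) carries the lowest plate's tail
- master1 (a point): middle of the tail edge, underside, of the lowest master (square corners), at deck (0, 82, 0) mm. The masters are three fixed plates like the loose ones, lapped as the left-hand column; ordinary friction, plates stay where laid
- master2 (a point): the same of the second master (one cut corner), at deck (40, 82, 6) mm; the loose plate beside it lies alike, tail middle at deck (40, 0, 6) mm, face to face on the plate below
- master3 (a point): the same of the third master (two cut corners), at deck (80, 82, 12) mm; the loose plate beside it lies alike, tail middle at deck (80, 0, 12) mm. A clip bar, 18 to 23 mm above deck z = 0, holds the masters' heads at deck x = 172 mm, y 49 to 115 mm
- block: loose steel setting block, 40 mm long (its x) x 25 x 25 mm, about 195 g, lying on the bare deck of the stand, in the loose plates' column, its z square to the deck. Origin: centre of its underside
- case: fixed wooden block case, 235 mm long (its x) x 60 mm, top 18 mm above the bench: a row of four open nests 30 mm wide, 12 mm deep, 7 mm apart, each 5 mm longer than its block, with a brass label as long as the block at the -y side. From -x to +x: 30 (block in, 13 mm proud), 40 (empty), 50 (empty), 60 mm (block in). Origin: centre of the nest row, on the bench
- slot40 (a point): centre of the floor of the 40 mm block's own nest (45 x 30 mm, 6 mm above the bench), long way along the case's x
- microscope: fixed cream stereo microscope on the left of the bench: base 270 (x) x 200 (y) mm, 53 mm high, about 420 mm high overall. Origin: centre of its footprint, on the bench
- bottle: bystander, loose: upright white plastic bottle, 56 mm across, 170 mm high. Origin: centre of its underside
- jar: bystander, loose: amber jar with black lid, 52 mm across, 54 mm high. Origin: centre of its underside
- loupe: bystander, loose: black eye loupe standing upright, 36 mm across, 42 mm high. Origin: centre of its underside
- tape: bystander, loose: roll of yellow tape lying flat, 80 mm across, 24 mm high. Origin: centre of its underside
- caliper: bystander, loose: caliper lying flat, 210 mm long (along its x), 12 mm high. Origin: centre of its underside
- tweezers: bystander, loose: tweezers lying flat, 125 mm long (along its x), 8 mm high. Origin: centre of its underside
- spare_block: bystander, loose: another steel setting block, 50 mm long x 25 x 25 mm, lying on the bench; not part of the job. Origin: centre of its underside
Things that resemble listed ones, but are neither listed nor needed, are in the scene too. There is more than one size of the case; the job needs the larger.

How it is judged:
On the way, in this order (a step that is already met when the one before it is completed fails the run):
1. setting block down in its own nest (x of block in the frame of slot40 between -0.005 and 0.005 m and y of block in the frame of slot40 between -0.005 and 0.005 m and z of block in the frame of slot40 below 0.003 m and angle between block's own z axis and vertical below 0.1 rad and linear speed of block below 0.01 m/s), for 0.2 s.
2. square-cornered plate laid at the foot, tail against the stop (x of plate_plain_tail in the frame of deck between -0.005 and 0.005 m and y of plate_plain_tail in the frame of deck between -0.006 and 0.006 m and z of plate_plain_tail in the frame of deck between -0.003 and 0.003 m and angle between the x axis of plate_plain and the x axis of deck, either way round below 0.08 rad and angle between plate_plain's own z axis and vertical below 0.4 rad and linear speed of plate_plain below 0.01 m/s), for 0.2 s.
3. one-corner plate lapped over it, tail in line with the second master's (x of plate_one_tail in the frame of deck between 0.035 and 0.045 m and y of plate_one_tail in the frame of deck between -0.006 and 0.006 m and z of plate_one_tail in the frame of deck between 0.003 and 0.009 m and angle between the x axis of plate_one and the x axis of deck, either way round below 0.08 rad and angle between plate_one's own z axis and vertical below 0.4 rad and linear speed of plate_one below 0.01 m/s), for 0.2 s.
4. two-corner plate lapped over that, tail in line with the third master's (x of plate_two_tail in the frame of deck between 0.075 and 0.085 m and y of plate_two_tail in the frame of deck between -0.006 and 0.006 m and z of plate_two_tail in the frame of deck between 0.009 and 0.015 m and angle between the x axis of plate_two and the x axis of deck, either way round below 0.08 rad and angle between plate_two's own z axis and vertical below 0.4 rad and linear speed of plate_two below 0.01 m/s), for 0.2 s.
At the end, for the whole second after the job is handed in: Plates at rest, lapped in master order, heads up, good side up: tails within 5 mm of the master tail lines (0, 40, 80 mm), 6 mm of the column centre, 3 mm of proper height, 0.08 rad of straight; block upright on its own nest floor, within 5 mm of centre (all of step 1 and all of step 2 and all of step 3 and all of step 4); the robot touches nothing.
It fails at once if a bystander was moved over 20 mm (distance of any of bottle, jar, loupe, tape, caliper, tweezers, spare_block from where it was at the start of the episode above 0.02 m).
It fails at once if the bottle, jar or loupe was tipped (angle between any of bottle, jar, loupe's own z axis and vertical above 0.35 rad).
It fails at once if the microscope was knocked (over 8 N) (contact force between any of the arm, the fingers and microscope above 8 N).
It also fails if it takes over 72 s, if anything falls off the work surface, if the arm or the gripper's body presses on something with over 40 N, if the wrist force passes 120 N, or if a joint passes its speed limit or range.

ROBOT

A 6-joint arm with a two-finger parallel gripper is mounted at the origin on the work surface. World frame = base frame: x ahead of the robot, y to its left, z up, the work surface at z = 0. Lengths are in m, angles in rad, forces in N, time in s.
With the tool pointing down it reaches from about 0.35 to 1 m from the base axis. Payload 7.1 kg.
Tool frame: the origin (TCP) lies midway between the tips of the shut fingers; the grasp point (between the pads) lies 19 mm behind it; z points along the fingers, y is the line along which they close (so a half turn about z gives the same grasp; the last joint's range is limited). The gripper opens to 85 mm and grips with 20 to 120 N. Pads are 22 mm wide; open, the fingers measure 114 mm over their backs; the gripper's body (76 mm by 85 mm) begins 54 mm behind the grasp point. The pads swing forward as they close: fully open they stand 13 mm farther back than shut.
Start: joints at [-1.138, 0.423, 1.63, -0, 1.089, -0.019], TCP at [0.273, -0.562, 0.231] pointing down, gripper open.
Joint ranges: [-3, 3], [-0.9, 2.11], [0.09, 2.58], [-1.31, 4.45], [0.11, 2.69], [-2.54, 2.54]. Speed limits (rad/s): [2.39, 2.39, 3.01, 3.14, 3.14, 3.14].

INTERFACE

Orientations are given as [roll, pitch, yaw] about the fixed x, y, z axes, in that order (R = Rz(yaw) Ry(pitch) Rx(roll)).
In Python, from workcell import get_obs, read_camera, camera_params, finish_job gives the robot as it stands. The module is installed in compiled form; this text tells all that it offers.
- The arm moves only by the tool arm_command, never from a script. Its argument "rows" is a list of rows, each a list of 7 numbers: the shift along the tool's x, y, z scaled (see below), then the turn, a rotation vector about the tool's x, y, z scaled (see below), then the opening, from -1 (shut) to 1 (fully open). A call has 1 to 8 rows; each row shifts and turns the commanded pose from where the row before left it, along the tool's axes as they then stand; what a row does not reach is not made up. The controller multiplies each number of a shift by 3 cm and each number of a turn by 0.08 rad. A row lasts 1/12 s, in which the tool goes at most 41.7 mm and 7.16 degrees, less where a joint would pass 70% of its speed; a pose out of reach is approached as far as the arm can. A call with a number of a shift or a turn outside -1 to 1 is refused whole. A call with a gripper value outside its range is refused whole. The fingers move at their own pace and stop on an object; "force" is the grip in N (left out, the last holds). Time passes only in rows, so rows that do not move let the fingers close. It gives the time, the measured TCP pose, the force, the opening and the grip force at its end, in the units of the state.
- get_obs(): the state, without advancing time (a new reading comes with each control period).
- read_camera(name): name is "scene" or "top" or "wrist"; returns the picture (420x560x3 uint8, red, green, blue); there is no depth.
- camera_params(name): a dict with "K" (3x3 intrinsics, pixels), "xyz" and "attitude" of the camera in the world. Camera axes: x right, y down, z forward; pixel columns grow to the right and rows downward; lengths in m; the calibration is good to about 2 mm. A picture is of the moment at which its call begins: read the wrist's pose just before it. camera_params takes no time and is no camera call; for the wrist camera it gives the pose at the moment of the call.
- finish_job(): hands the job in; it is judged then, once.
The state is a dict: "time": time; "joints": joint angles; "joint_velocities": joint speeds; "joint_torque": joint torques, N m; "eef_pos": TCP position; "tool_rot": TCP orientation; "ft_force": force on the tool from outside, world axes, zero at the start; "torque": the same for the moment, N m; "width": finger opening in m; "gripper_force": force on a finger pad.
Only numpy, scipy, OpenCV 4.12 (cv2) and the standard library are available. Lean on these libraries where they do the work, as an engineer would, in place of code of your own. Each camera call takes 0.05 s, during which the arm holds its last target. There are 200 camera calls.

## Working session

There is one attempt and no reset: what is moved stays moved. The work goes in short steps, Python scripts to look and compute and a tool call to move; the robot and the scene stay as the last step left them, time stands still between calls to the robot, and variables do not carry over. Pictures are saved under pics/ and viewed, at most 10 in all, crops included, and the job is handed in when it is done.

Besides the shell and the picture viewer there is one more tool, called after "Request:" by a JSON object that holds its "method" and its "body". arm_command: Moves the arm, as the interface text tells. Its arguments: {"type":"object","properties":{"rows":{"type":"array","items":{"type":"array","items":{"type":"number","minimum":-1,"maximum":1}}},"force":{"type":"number"}},"required":["rows"]}

```bash
mkdir -p pics
cat > h.py <<'E'
import numpy as np,cv2
from workcell import *
from scipy.spatial.transform import Rotation as R
def snap(n,f,crop=None,scale=1):
    p=camera_params(n); im=read_camera(n)[:,:,::-1]
    cv2.imwrite('pics/raw_'+f+'.png',im); 
    np.savez('pics/'+f+'.npz',K=p['K'],xyz=p['xyz'],att=np.array(p['attitude']))
    if crop: im=im[crop[1]:crop[3],crop[0]:crop[2]]
    if scale!=1: im=cv2.resize(im,None,fx=scale,fy=scale,interpolation=cv2.INTER_CUBIC)
    cv2.imwrite('pics/'+f+'.png',im)
def cam(f):
    d=np.load('pics/'+f+'.npz'); a=d['att']
    M=a if a.shape==(3,3) else R.from_euler('xyz',a).as_matrix()
    return d['K'],d['xyz'],M
def pix(f,uv,z):
    K,c,M=cam(f); uv=np.atleast_2d(uv)
    d=(M@np.linalg.inv(K)@np.c_[uv,np.ones(len(uv))].T).T
    z=np.broadcast_to(z,len(uv))
    return c+d*((z-c[2])/d[:,2])[:,None]
def proj(f,P):
    K,c,M=cam(f); q=(np.atleast_2d(P)-c)@M@K.T
    return q[:,:2]/q[:,2:]
E
python3 -c "
from h import *
print(get_obs())
for n in ['scene','top','wrist']: print(n,camera_params(n))
snap('top','top1',None,1.42);snap('scene','sc1',None,1.42)
"
```

```text
{'time': 0.0, 'joints': array([-1.13801519e+00,  4.23856370e-01,  1.63071590e+00,  2.04500088e-05,
        1.08856821e+00, -1.89983555e-02]), 'joint_velocities': array([ 6.08476617e-06, -2.97376236e-03,  1.27372578e-03,  6.27321273e-04,
        2.35541947e-04,  1.03097133e-03]), 'joint_torque': array([ 2.65503288e-03, -5.57371080e+01, -2.81741577e+01,  8.48182435e-05,
        7.29751933e-03,  6.02498872e-06]), 'eef_pos': array([ 0.27265136, -0.56177833,  0.23052581]), 'tool_rot': array([-3.14004545e+00, -4.75043886e-05,  4.51769957e-01]), 'ft_force': array([ 0.28473164, -0.54132114, -1.5891651 ]), 'torque': array([ 0.00942478, -0.02043049,  0.03516262]), 'gripper_force': 0.0, 'width': 0.08514792241990964}
scene {'K': array([[531.45964024,   0.        , 284.87773386],
       [  0.        , 531.45964024, 203.88518276],
       [  0.        ,   0.        ,   1.        ]]), 'xyz': array([ 1.03641953, -0.76934231,  1.37982525]), 'attitude': array([-2.49426861,  0.01807654,  0.57486707])}
top {'K': array([[395.77530431,   0.        , 280.82054039],
       [  0.        , 395.77530431, 213.39601813],
       [  0.        ,   0.        ,   1.        ]]), 'xyz': array([0.30863298, 0.04528519, 1.38837112]), 'attitude': array([-3.00330097, -0.01977492, -1.57092856])}
wrist {'K': array([[374.76677532,   0.        , 273.47740849],
       [  0.        , 374.76677532, 211.45952329],
       [  0.        ,   0.        ,   1.        ]]), 'xyz': array([ 0.33557783, -0.53115307,  0.37318269]), 'attitude': array([ 2.86081232,  0.00289671, -1.12048734])}
```

View pics/top1.png

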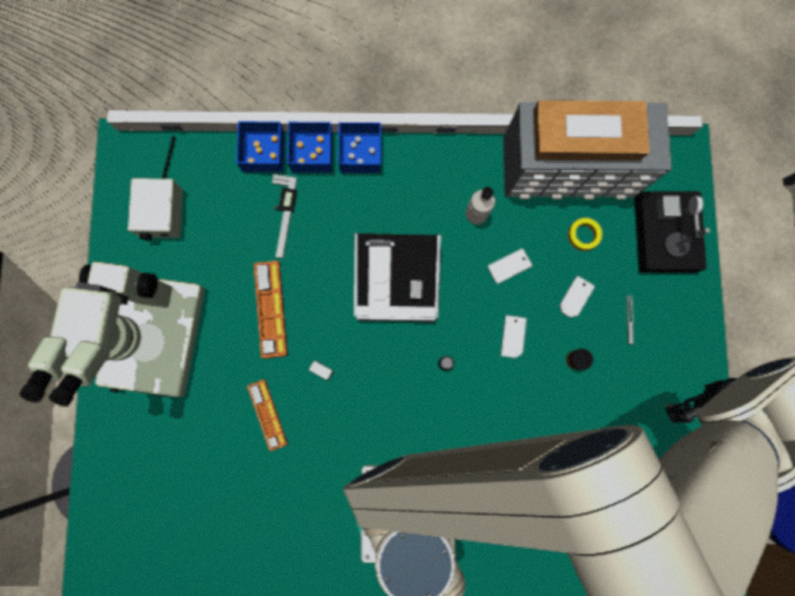

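View pics/sc1.png

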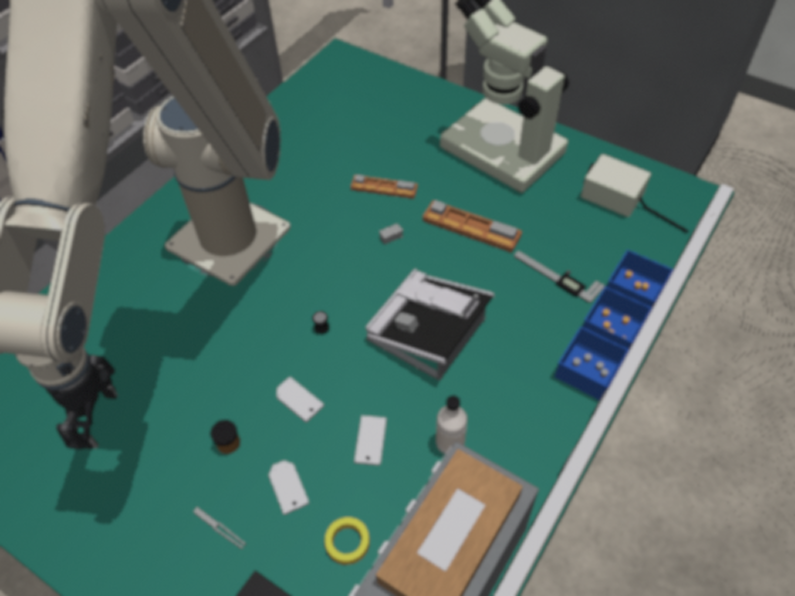

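Top view (pixels of the 1.42x picture): the larger case is at (270,308) and the smaller, unneeded one at (266,415). The stand is at (397,277), with masters at (380,275) and the block at (416,289). The plates are at (510,265), (577,297) and (514,336).

```bash
python3 -c "
from h import *
np.set_printoptions(precision=3,suppress=True)
n=['caseTop','caseBot','blk','pA','pB','pC','spare','loupe','jar','bottle']
uv=np.array([[266,262],[273,356],[416,289],[510,265],[577,297],[514,336],[320,371],[447,363],[580,359],[482,205]])/1.42
z=[.018,.018,.08,.006,.006,.006,.025,.04,.05,.1]
for a,b in zip(n,pix('top1',uv,z)): print(a,b)
print(pix('top1',np.array([[356,319],[439,319],[441,235],[355,235]])/1.42,[.03,.03,.11,.11]))
o=get_obs();T=R.from_euler('xyz',o['tool_rot']).as_matrix();p=camera_params('wrist')
print(T.T@(p['xyz']-o['eef_pos']));print(T.T@R.from_euler('xyz',p['attitude']).as_matrix())
a=cv2.imread('pics/raw_top1.png')[160:270,160:320];b=cv2.imread('pics/raw_top1.png')[160:270,330:430]
cv2.imwrite('pics/c1.png',np.hstack([cv2.resize(q,None,fx=3,fy=3,interpolation=cv2.INTER_CUBIC) for q in (a,b)]))
"
```

```text
caseTop [0.601 0.347 0.018]
caseBot [0.369 0.323 0.018]
blk [ 0.524 -0.021  0.08 ]
pA [ 0.598 -0.262  0.006]
pB [ 0.517 -0.428  0.006]
pC [ 0.419 -0.267  0.006]
spare [0.333 0.208 0.025]
loupe [ 0.352 -0.097  0.04 ]
jar [ 0.361 -0.414  0.05 ]
bottle [ 0.724 -0.178  0.1  ]
[[ 0.458  0.122  0.03 ]
 [ 0.459 -0.08   0.03 ]
 [ 0.648 -0.079  0.11 ]
 [ 0.647  0.122  0.11 ]]
[ 0.07  -0.    -0.143]
[[-0.002 -0.961 -0.277]
 [ 1.    -0.001 -0.002]
 [ 0.001 -0.277  0.961]]
```

View pics/c1.png

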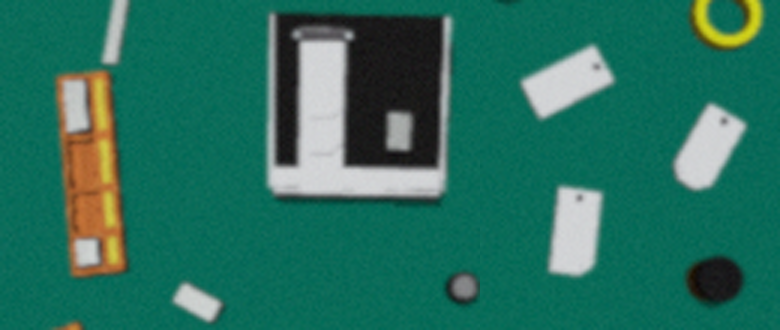

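The crop shows the plain plate (square corners) at (567,82), the one-corner plate at (575,230) with its cut at bottom right (its -y), and the two-corner plate at (708,147). The larger case is at (92,170), labels to the right, 60 block at the top, and its 40 nest is second from the bottom. The block is at (399,131).

```bash
cat >> h.py <<'E'
def rot(yaw,tilt=0):  # tool pointing down, leaning so that tool z = -deck z for a deck rising by tilt along yaw
    return (R.from_euler('z',yaw)*R.from_euler('y',-tilt)*R.from_euler('x',np.pi))
def plan(way,grip,p0=None,r0=None,v=.95):
    """way: list of (xyz, Rotation); prints rows"""
    if p0 is None:
        o=get_obs(); p0=o['eef_pos']; r0=R.from_euler('xyz',o['tool_rot'])
    p=np.array(p0,float); r=r0; out=[]
    for P,Q in way:
        P=np.array(P,float); rv=(r.inv()*Q).as_rotvec()
        n=max(1,int(np.ceil(max(np.abs(rv).max()/.08/.95, np.linalg.norm(P-p)/.03/v))))
        for i in range(n):
            k=n-i
            s=np.clip(np.round(r.inv().apply((P-p)/k)/.03,2),-1,1)
            t=np.clip(np.round((r.inv()*Q).as_rotvec()/k/.08,2),-1,1)
            p=p+r.apply(s*.03); r=r*R.from_rotvec(t*.08)
            out.append([float(x)+0. for x in (*s,*t)]+[grip])
    for i in range(0,len(out),8): print('[['+'],['.join(','.join('%g'%x for x in q) for q in out[i:i+8])+']]')
    return p,r
E
python3 -c "
from h import *
p,r=plan([([.51,-.32,.27],rot(0))],1)
"
```

```text
[[0.89,-0.32,-0.11,0,0,0.47,1],[0.87,-0.35,-0.11,0,0,0.47,1],[0.86,-0.38,-0.11,0,0,0.47,1],[0.85,-0.41,-0.11,0,0,0.47,1],[0.83,-0.45,-0.11,0,0,0.47,1],[0.81,-0.48,-0.11,0,0,0.47,1],[0.79,-0.51,-0.11,0,0,0.47,1],[0.77,-0.53,-0.11,0,0,0.47,1]]
[[0.75,-0.56,-0.11,0,0,0.47,1],[0.73,-0.59,-0.11,-0.01,0,0.47,1],[0.71,-0.62,-0.1,0,0,0.47,1],[0.69,-0.65,-0.11,-0.01,0.01,0.48,1]]
```

Request:
{"method": "arm_command", "body": {"rows": [[0.89, -0.32, -0.11, 0, 0, 0.47, 1], [0.87, -0.35, -0.11, 0, 0, 0.47, 1], [0.86, -0.38, -0.11, 0, 0, 0.47, 1], [0.85, -0.41, -0.11, 0, 0, 0.47, 1], [0.83, -0.45, -0.11, 0, 0, 0.47, 1], [0.81, -0.48, -0.11, 0, 0, 0.47, 1], [0.79, -0.51, -0.11, 0, 0, 0.47, 1], [0.77, -0.53, -0.11, 0, 0, 0.47, 1]]}}

```text
time: 0.77
eef_pos: [0.4316, -0.3997, 0.2575]
tool_rot: [-3.141, 0.0, 0.149]
ft_force: [0.5, 1.0, -1.5]
width: 0.0852
gripper_force: 0.0
```

Request:
{"method": "arm_command", "body": {"rows": [[0.75, -0.56, -0.11, 0, 0, 0.47, 1], [0.73, -0.59, -0.11, -0.01, 0, 0.47, 1], [0.71, -0.62, -0.1, 0, 0, 0.47, 1], [0.69, -0.65, -0.11, 0, 0, 0.48, 1], [0, 0, 0, 0, 0, 0, 1], [0, 0, 0, 0, 0, 0, 1]]}}

```text
time: 1.27
eef_pos: [0.5109, -0.3194, 0.2703]
tool_rot: [3.141, 0.0, 0.003]
ft_force: [0.4, -0.6, 0.1]
width: 0.0853
gripper_force: 0.0
```

```bash
python3 -c "
from h import *
o=get_obs();print(o['time'],o['eef_pos'],o['tool_rot'],o['joints'])
snap('wrist','w1',None,1.42)
p,r=plan([([.5,.13,.31],rot(0))],1)
"
```

```text
1.2667 [ 0.51091116 -0.3193881   0.27033841] [3.14091717e+00 3.31917399e-04 2.78268855e-03] [-5.78074159e-01  3.48706380e-01  1.64643597e+00 -8.19558387e-04
  1.14635725e+00  9.90276835e-01]
[[-0.02,-0.94,-0.08,0,0,0,1],[-0.02,-0.94,-0.08,0,0,0,1],[-0.02,-0.94,-0.08,0,0,0,1],[-0.02,-0.94,-0.08,0,0,0,1],[-0.02,-0.94,-0.08,0,0,0,1],[-0.02,-0.94,-0.09,0,0,0,1],[-0.02,-0.94,-0.08,0,0,0,1],[-0.02,-0.94,-0.09,0,0,0,1]]
[[-0.02,-0.94,-0.08,0,0,0,1],[-0.02,-0.93,-0.09,0,0,0,1],[-0.02,-0.94,-0.08,0,0,0,1],[-0.02,-0.93,-0.09,0,0,0,1],[-0.02,-0.94,-0.08,0,0,0.01,1],[-0.02,-0.93,-0.09,0,0,0,1],[-0.02,-0.94,-0.08,0,0.01,0.01,1],[-0.02,-0.93,-0.09,0.01,0,0,1]]
```

View pics/w1.png

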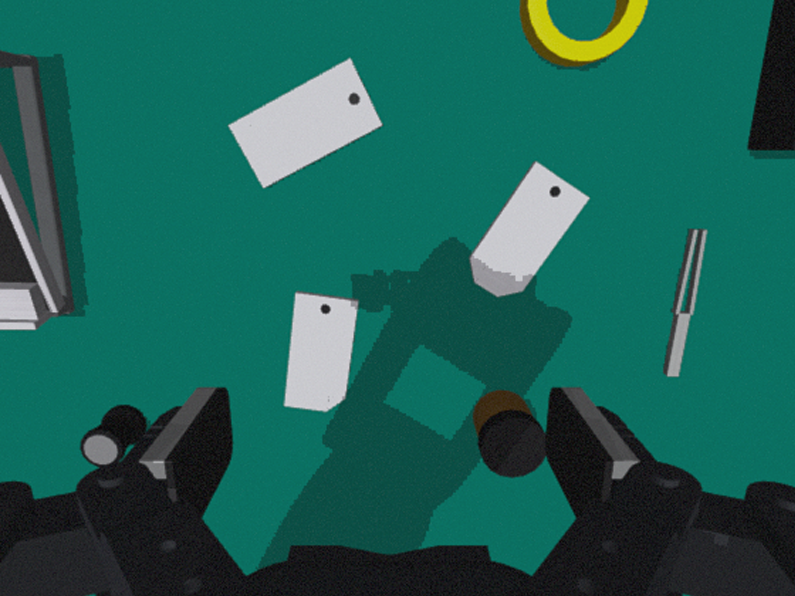

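The close view shows the plain plate with corners (350,58), (383,125), (229,126), (264,188). The two-corner plate has head corners (536,162), (589,198). The one-corner plate has head corners (296,292), (358,300) and tail-left corner (284,406). Loupe (100,448), jar (510,440) and tweezers (685,300) are clear.

Request:
{"method": "arm_command", "body": {"rows": [[-0.02, -0.94, -0.08, 0, 0, 0, 1], [-0.02, -0.94, -0.08, 0, 0, 0, 1], [-0.02, -0.94, -0.08, 0, 0, 0, 1], [-0.02, -0.94, -0.08, 0, 0, 0, 1], [-0.02, -0.94, -0.08, 0, 0, 0, 1], [-0.02, -0.94, -0.09, 0, 0, 0, 1], [-0.02, -0.94, -0.08, 0, 0, 0, 1], [-0.02, -0.94, -0.09, 0, 0, 0, 1]]}}

```text
time: 1.98
eef_pos: [0.5045, -0.0948, 0.29]
tool_rot: [3.141, 0.001, -0.002]
ft_force: [0.9, -0.6, -0.2]
width: 0.0852
gripper_force: 0.0
```

Request:
{"method": "arm_command", "body": {"rows": [[-0.02, -0.94, -0.08, 0, 0, 0, 1], [-0.02, -0.93, -0.09, 0, 0, 0, 1], [-0.02, -0.94, -0.08, 0, 0, 0, 1], [-0.02, -0.93, -0.09, 0, 0, 0, 1], [-0.02, -0.94, -0.08, 0, 0, 0.01, 1], [-0.02, -0.93, -0.09, 0, 0, 0.01, 1], [0, 0, 0, 0, 0, 0, 1], [0, 0, 0, 0, 0, 0, 1]]}}

```text
time: 2.65
eef_pos: [0.5017, 0.0734, 0.3052]
tool_rot: [3.14, 0.0, -0.0]
ft_force: [0.5, -1.0, 0.1]
width: 0.0851
gripper_force: 0.0
```

```bash
python3 -c "
from h import *
np.set_printoptions(precision=4,suppress=True)
f=lambda L: pix('w1',np.array(L)/1.42,.006)[:,:2]
def ang(v): return np.arctan2(v[1],v[0])
a=f([[350,58],[383,125],[264,188],[229,126]]);h=(a[0]+a[1])/2;t=(a[2]+a[3])/2
print('plain',a.mean(0),ang(h-t),np.linalg.norm(h-t),np.linalg.norm(a[0]-a[1]))
a=f([[536,162],[589,198],[471,257],[535,281]]);print('two',np.linalg.norm(a[0]-a[1]),ang(a[0]-a[2]),ang(a[1]-a[3]),ang(a[0]-a[1])-np.pi/2,np.linalg.norm(a[0]-a[2]))
t=(ang(a[0]-a[2])+ang(a[0]-a[1])-np.pi/2)/2;print((a[0]+a[1])/2-.05*np.array([np.cos(t),np.sin(t)]),t)
a=f([[296,292],[358,300],[284,406]]);t=(ang(a[0]-a[2])+ang(a[0]-a[1])-np.pi/2)/2
print('one',np.linalg.norm(a[0]-a[1]),np.linalg.norm(a[0]-a[2]),ang(a[0]-a[2]),ang(a[0]-a[1])-np.pi/2,(a[1]+a[2])/2)
o=get_obs();print(o['time'],o['eef_pos'],o['tool_rot'])
snap('wrist','w2',None,1.42)
"
```

```text
plain [ 0.5954 -0.2588] -1.1002449411313213 0.09997155807689076 0.050396638699532766
two 0.049536778788416905 -0.5604929265888934 -0.5052243991303252 -0.5579778096997796 0.08453389635078666
[ 0.5143 -0.4226] -0.5592353681443365
one 0.049478779333757314 0.10091640291846668 -0.1473856164103073 -0.13236903956954116 [ 0.4166 -0.2629]
2.65 [0.5017 0.0734 0.3052] [ 3.1404  0.0002 -0.0002]
```

View pics/w2.png

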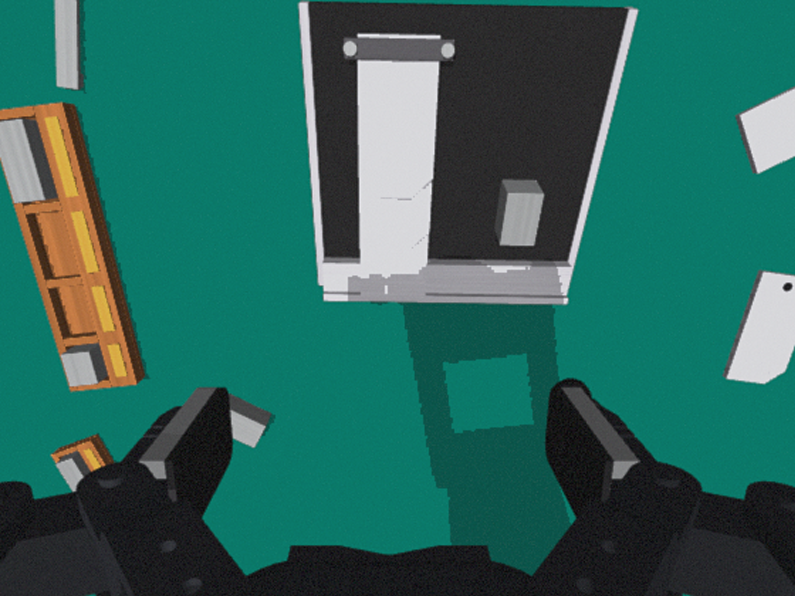

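```bash
python3 -c "
from h import *
im=cv2.imread('pics/raw_w2.png')
a=cv2.resize(im[130:280,15:105],None,fx=4,fy=4,interpolation=cv2.INTER_CUBIC)
b=cv2.resize(im[115:221,220:406],None,fx=2.35,fy=2.35,interpolation=cv2.INTER_CUBIC)
c=np.zeros((600,800,3),np.uint8);c[:,:360]=a;c[:b.shape[0],362:362+b.shape[1]]=b[:,:438]
d=cv2.resize(im[115:180,335:400],None,fx=5,fy=5,interpolation=cv2.INTER_CUBIC);c[265:590,400:725]=d
cv2.imwrite('pics/c2.png',c)"
```

```text
(no output)
```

View pics/c2.png

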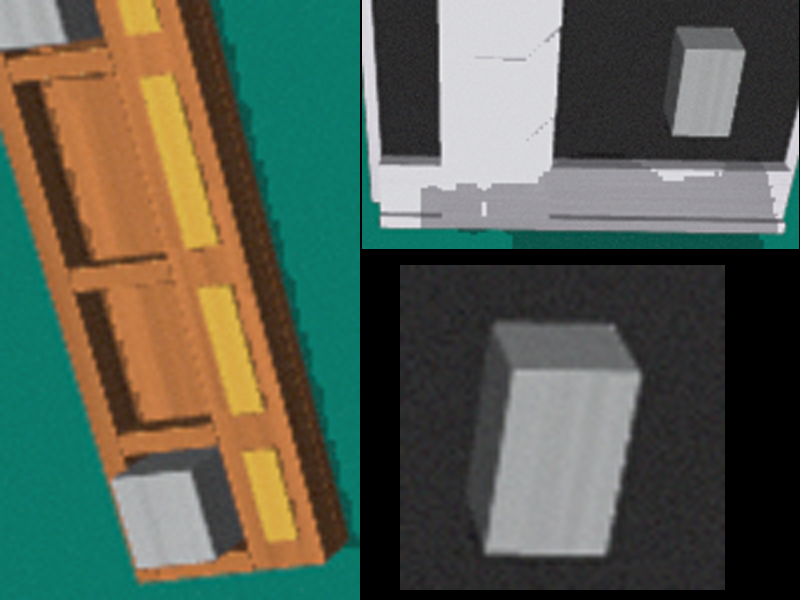

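The crop shows the 40 nest rim at (76,292), (173,277), (217,422), (118,437) and the block top face at (512,370), (640,372), (607,555), (485,553). The next crop is the stand in the scene view, for its height.

```bash
python3 -c "
from h import *
im=cv2.imread('pics/raw_sc1.png')
cv2.imwrite('pics/c3.png',cv2.resize(im[185:270,250:355],None,fx=7,fy=7,interpolation=cv2.INTER_CUBIC))
np.set_printoptions(precision=4,suppress=True)
P=pix('w2',np.array([[76,292],[173,277],[217,422],[118,437],[137,580],[325,562],[0,130],[197,287],[232,284],[265,410],[235,416]])/4+[15,130],.018)
print(P)
"
```

```text
[[0.4582 0.3578 0.018 ]
 [0.4627 0.3283 0.018 ]
 [0.4172 0.3223 0.018 ]
 [0.4124 0.3532 0.018 ]
 [0.3647 0.3555 0.018 ]
 [0.3707 0.2956 0.018 ]
 [0.5064 0.3711 0.018 ]
 [0.4596 0.3217 0.018 ]
 [0.4605 0.3112 0.018 ]
 [0.421  0.3071 0.018 ]
 [0.4191 0.3165 0.018 ]]
```

View pics/c3.png

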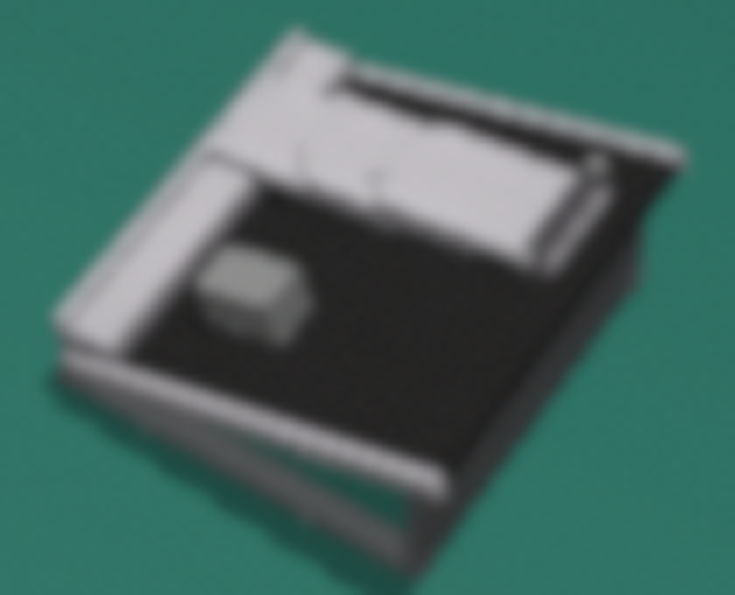

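The scene crop shows the master1 tail corner at (207,150), the laps at (300,180) and (375,210), and the clip bar ends at (545,268) and (600,165).

```bash
cat > fit.py <<'E'
from h import *
from scipy.optimize import least_squares
np.set_printoptions(precision=4,suppress=True)
N=np.nan
w=[[412,248,40,71,12],[427,236,54,57,12],[411,199,80,71,18],[432,180,94,57,18],[347,49,172,115,23],[449,49,172,49,23],[N,297,0,0,5],[N,264,24,0,0],[428,262,24,57,6],[358,262,24,107,6]]
s=[[207,150,0,57,6],[300,183,54,57,12],[377,213,94,57,18],[545,268,172,49,20],[600,163,172,115,23]]
w=np.array(w,float);s=np.array(s,float)
w[:,:2]/=1.42; s[:,:2]=s[:,:2]/7+[250,185]
def D(q): return R.from_euler('z',q[3])*R.from_euler('y',-.18)
def res(q,full=False):
    r=[]
    for f,a in (('w2',w),('sc1',s)):
        P=D(q).apply(a[:,2:]/1000)+q[:3]; r.append(proj(f,P)-a[:,:2])
    r=np.vstack(r)
    if full: return r
    r=r.ravel(); return r[~np.isnan(r)]
F=least_squares(res,[.46,0.,.05,0],loss='soft_l1'); q=F.x
if __name__=='__main__':
    print(q); print(res(q,True))
    np.save('deck.npy',q)
    B=R.from_euler('z',q[3])*R.from_euler('y',-.18-.149); 
    uv=(np.array([[512,370],[640,372],[607,555],[485,553]])-[400,265])/5+[335,115]
    K,c,M=cam('w2'); d=(M@np.linalg.inv(K)@np.c_[uv,np.ones(4)].T).T
    n=B.apply([0,0,1]); p0=D(q).apply([.1,0,0])+q[:3]+n*.025
    T=c+d*(((p0-c)@n)/(d@n))[:,None]
    L=B.inv().apply(T-p0); print('block top in bare-deck frame',L, L.mean(0)); print(np.linalg.norm(L-np.roll(L,1,0),axis=1))
    print('block bottom centre world',T.mean(0)-n*.025,'yaw',q[3], 'block ang',np.arctan2(*(L[0]-L[3])[[1,0]]),np.arctan2(*(L[1]-L[2])[[1,0]]))
    C=D(q).apply(np.array([[0,0,0],[.195,-.054,.014],[.195,.136,.014]]))+q[:3];print(C)
E
python3 fit.py
```

```text
[ 0.4606 -0.0113  0.0424 -0.0214]
[[-2.4145  0.3712]
 [ 1.1328 -3.6954]
 [-0.0412 -1.144 ]
 [ 0.2127 -1.6951]
 [-1.7787  0.1351]
 [ 3.0235  1.7887]
 [    nan -1.3206]
 [    nan  0.1715]
 [-1.4095  2.7013]
 [ 1.4922  1.8064]
 [ 0.2272  0.0089]
 [ 0.7678 -0.2771]
 [ 0.2773 -1.5118]
 [-3.3652  0.8367]
 [ 0.2007  0.1432]]
block top in bare-deck frame [[-0.0107  0.0058  0.    ]
 [-0.0106 -0.0189  0.    ]
 [-0.0508 -0.0196  0.    ]
 [-0.0509  0.0054  0.    ]] [-0.0307 -0.0068  0.    ]
[0.0402 0.0247 0.0402 0.0251]
block bottom centre world [ 0.5298 -0.0197  0.0503] yaw -0.021429277990954548 block ang 0.00922471829570921 0.017836273847249597
[[ 0.4606 -0.0113  0.0424]
 [ 0.6488 -0.0694  0.091 ]
 [ 0.6528  0.1206  0.091 ]]
```

```bash
python3 -c "
from h import *
np.set_printoptions(precision=4,suppress=True)
def tri(obs):
    A=np.zeros((3,3));b=np.zeros(3);L=[]
    for f,uv in obs:
        K,c,M=cam(f);d=M@np.linalg.inv(K)@[*uv,1];d/=np.linalg.norm(d);Q=np.eye(3)-np.outer(d,d);A+=Q;b+=Q@c;L.append((Q,c))
    x=np.linalg.solve(A,b);return x,[round(1000*np.linalg.norm(Q@(x-c)),1) for Q,c in L]
a=np.array
sc=lambda p:a(p)/7+[250,185]
cw=lambda p:(a(p)-[362,0])/2.35+[220,115]
print('ledge corner',tri([('w2',a([568,301])/1.42),('w1',a([39,327])/1.42),('sc1',sc([57,325]))]))
print('w1w2',tri([('w2',a([568,301])/1.42),('w1',a([39,327])/1.42)]))
bw=(a([[512,370],[640,372],[607,555],[485,553]])-[400,265])/5+[335,115]
print('block top',tri([('w2',bw.mean(0)),('sc1',sc([249,272]))]))
for u,v in zip(bw,[[300,258],[265,305],[195,283],[235,243]]): print(tri([('w2',u),('sc1',sc(v))]))
print('M3 cut',tri([('w2',cw([560,30])),('sc1',sc([377,213]))]))
print('M1 foot left corner',tri([('w2',cw([380,228])),('sc1',sc([292,35])),('top1',a([356,320])/1.42)]))
# known-height check: spare block / case from w2 vs scene
"
```

```text
ledge corner (array([ 0.4555, -0.0668,  0.0477]), [np.float64(0.5), np.float64(1.2), np.float64(1.5)])
w1w2 (array([ 0.4552, -0.0665,  0.0489]), [np.float64(0.1), np.float64(0.1)])
block top (array([ 0.5235, -0.0182,  0.0786]), [np.float64(0.6), np.float64(0.6)])
(array([ 0.5417, -0.0056,  0.0875]), [np.float64(0.3), np.float64(0.3)])
(array([ 0.5407, -0.0312,  0.083 ]), [np.float64(0.0), np.float64(0.0)])
(array([ 0.5038, -0.0307,  0.0708]), [np.float64(0.8), np.float64(0.8)])
(array([ 0.5059, -0.0051,  0.0723]), [np.float64(2.2), np.float64(2.2)])
M3 cut (array([0.549 , 0.0436, 0.068 ]), [np.float64(1.1), np.float64(1.1)])
M1 foot left corner (array([0.4547, 0.1234, 0.0446]), [np.float64(1.8), np.float64(0.7), np.float64(2.0)])
```

```bash
python3 -c "
from h import *
Q=rot(-.01,.329);n=-Q.as_matrix()[:,2];top=np.array([.5228,-.0185,.077]);print(n)
p,r=plan([(top+n*.07,Q)],.2)
print();p,r=plan([(top-n*.010,Q)],.2,p,r,.5)
"
```

```text
[-0.32308067  0.00323091  0.94636591]
[[-0.01,0.43,0.77,0,0.59,0.02,0.2],[-0.04,0.43,0.77,0,0.59,0.01,0.2],[-0.08,0.43,0.77,0,0.59,0.02,0.2],[-0.11,0.43,0.76,0,0.59,0.01,0.2],[-0.15,0.43,0.76,0,0.59,0.02,0.2],[-0.18,0.44,0.75,0,0.58,0.01,0.2],[-0.22,0.44,0.74,0,0.59,0.02,0.2]]

[[0,0,0.44,0,0,0,0.2],[0,0,0.44,0,0,0,0.2],[0,0,0.45,0,0,0,0.2],[0,0,0.44,0,0,0,0.2],[0,0,0.45,0,0,0,0.2],[0,0,0.44,0,0,0,0.2]]
```

Request:
{"method": "arm_command", "body": {"rows": [[-0.01, 0.43, 0.77, 0, 0.59, 0.02, 0.2], [-0.04, 0.43, 0.77, 0, 0.59, 0.01, 0.2], [-0.08, 0.43, 0.77, 0, 0.59, 0.02, 0.2], [-0.11, 0.43, 0.76, 0, 0.59, 0.01, 0.2], [-0.15, 0.43, 0.76, 0, 0.59, 0.02, 0.2], [-0.18, 0.44, 0.75, 0, 0.58, 0.01, 0.2], [-0.22, 0.44, 0.74, 0, 0.59, 0.02, 0.2], [0, 0, 0, 0, 0, 0, 0.2]]}}

```text
time: 3.37
eef_pos: [0.4953, -0.0204, 0.1388]
tool_rot: [-3.141, -0.322, -0.014]
ft_force: [-1.2, 0.2, -1.0]
width: 0.0511
gripper_force: 0.0
```

Request:
{"method": "arm_command", "body": {"rows": [[0, 0, 0, 0, 0, 0, 0.2], [0, 0, 0, 0, 0, 0, 0.2]]}}

```text
time: 3.53
eef_pos: [0.5013, -0.0184, 0.1442]
tool_rot: [-3.141, -0.33, -0.012]
ft_force: [-0.3, -0.8, 0.0]
width: 0.0514
gripper_force: 0.0
```

```bash
python3 -c "
from h import *
o=get_obs();print(o['eef_pos'],o['tool_rot'],o['ft_force'])
snap('wrist','w3',None,1.42)
"
```

```text
[ 0.50128971 -0.01839317  0.14418883] [-3.1410728  -0.32980357 -0.01223573] [-0.30285451 -0.76899112  0.00176297]
```

View pics/w3.png

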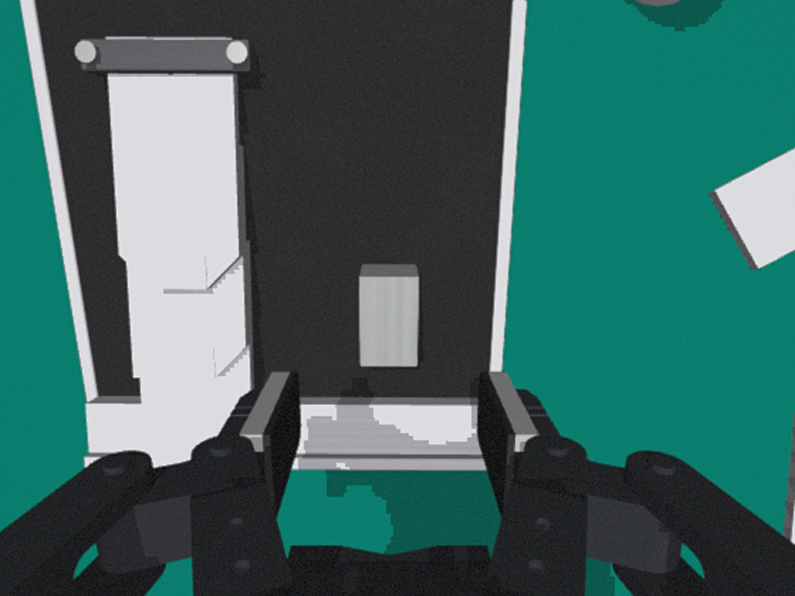

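The wrist view shows the block centred between the fingers: its top face spans (359..418, 277..366). It also shows the master laps sharply: M3 tail (164..208,291), cut end (243,256), left cut (118,254); M2 (217,376), (249,346), (132,378). The strip edge is at row 404 and the stop at row 455.

```bash
cat > fit2.py <<'E'
from fit import *
w3=np.array([[164,291,80,93,18],[208,291,80,71,18],[243,256,94,57,18],[118,254,94,107,18],[217,376,40,71,12],[249,346,54,57,12],[132,378,40,107,12],[82,N,172,115,23],[250,N,172,49,23],[N,404,24,0,0],[N,455,0,0,2.5]],float); w3[:,:2]/=1.42
S=[('w3',w3),('w2',w[[0,2,3,6,7]]),('sc1',s[:3])]
def res(q,full=False):
    r=[proj(f,D(q).apply(a[:,2:]/1000)+q[:3])-a[:,:2] for f,a in S]
    if full: return r
    r=np.vstack(r).ravel(); return r[~np.isnan(r)]
F=least_squares(res,[.46,0.,.05,0],loss='soft_l1'); q=F.x
print(q); print(*res(q,True),sep='\n'); np.save('deck.npy',q)
print('sd',np.sqrt(np.diag(np.linalg.inv(F.jac.T@F.jac))))
q2=least_squares(lambda z:(lambda r:r[~np.isnan(r)])((proj('w3',D(z).apply(w3[:,2:]/1000)+z[:3])-w3[:,:2]).ravel()),q,loss='soft_l1').x;print('w3 only',q2)
B=R.from_euler('z',q[3])*R.from_euler('y',-.329);n=B.apply([0,0,1]);p0=D(q).apply([.1,0,0])+q[:3]+n*.025
uv=np.array([[359,277],[418,277],[419,366],[360,366]])/1.42
K,c,M=cam('w3');d=(M@np.linalg.inv(K)@np.c_[uv,np.ones(4)].T).T
T=c+d*(((p0-c)@n)/(d@n))[:,None]
L=B.inv().apply(T-p0);print(np.linalg.norm(L-np.roll(L,1,0),axis=1),L.mean(0),'ang',np.arctan2(*(L[0]-L[3])[[1,0]]));print('block top',T.mean(0))
E
python3 fit2.py
```

```text
[ 0.4611 -0.0124  0.0456 -0.0147]
[[-5.1371 -1.0083]
 [ 0.515  -0.9703]
 [-1.6415  0.3181]
 [ 2.4334  1.6476]
 [ 0.1374  1.2268]
 [-0.9342  0.6031]
 [ 2.8902 -0.2558]
 [-0.248      nan]
 [ 0.3529     nan]
 [    nan  0.0132]
 [    nan -0.0304]]
[[-1.4847  0.9306]
 [ 0.6978 -0.8593]
 [ 1.0018 -1.6282]
 [    nan -0.9613]
 [    nan  0.3609]]
[[ 0.0346 -0.3556]
 [ 0.6612 -0.7168]
 [ 0.2347 -2.01  ]]
sd [0.0003 0.0006 0.0012 0.0039]
w3 only [ 0.4612 -0.0127  0.0465 -0.0153]
[0.0395 0.0243 0.0395 0.0255] [-0.0303 -0.0052  0.    ] ang -0.0037420752153187456
block top [ 0.5227 -0.0185  0.0774]
```

Request:
{"method": "arm_command", "body": {"rows": [[0, 0, 0.5, 0, 0, 0, 0.2], [0, 0, 0.5, 0, 0, 0, 0.2], [0, 0, 0.5, 0, 0, 0, 0.2], [0, 0, 0.5, 0, 0, 0, 0.2], [0, 0, 0.4, 0, 0, 0, 0.2], [0, 0, 0.27, 0, 0, 0, 0.2], [0, 0, 0, 0, 0, 0, 0.2], [0, 0, 0, 0, 0, 0, -1]], "force": 60}}

```text
time: 4.25
eef_pos: [0.5271, -0.0175, 0.0682]
tool_rot: [-3.141, -0.33, -0.01]
ft_force: [0.4, 0.9, -0.2]
width: 0.0405
gripper_force: 0.0
```

Request:
{"method": "arm_command", "body": {"rows": [[0, 0, 0, 0, 0, 0, -1], [0, 0, 0, 0, 0, 0, -1], [0, 0, 0, 0, 0, 0, -1], [0, 0, 0, 0, 0, 0, -1]]}}

```text
time: 4.58
eef_pos: [0.5269, -0.0176, 0.0688]
tool_rot: [-3.141, -0.331, -0.011]
ft_force: [-2.0, 1.6, 6.1]
width: 0.023
gripper_force: 59.6
```

```bash
python3 -c "
from h import *
o=get_obs();print(o['eef_pos'],o['tool_rot'],o['ft_force'],o['width'])
p0=o['eef_pos'];Q=R.from_euler('xyz',o['tool_rot']);n=-Q.as_matrix()[:,2]
p,r=plan([(p0+n*.06,Q)],-1)
# block centre vs TCP along tool x: nominal top
top=np.array([.5227,-.0185,.0774]);print('top in tool',Q.inv().apply(top-p0))
Q2=rot(.11)
print();p,r=plan([([.47,.2,.16],R.from_rotvec((Q2*Q.inv()).as_rotvec()*.5)*Q),([.4378,.3404,.10],Q2)],-1,p,r)
"
```

```text
[ 0.52685417 -0.01761716  0.06883021] [-3.1408879  -0.33149055 -0.01055331] [-2.00453644  1.57866376  6.08759521] 0.023018220991760863
[[0,0,-0.67,0,0,0,-1],[0,0,-0.67,0,0,0,-1],[0,0,-0.66,0,0,0,-1]]
top in tool [-0.00112992  0.00091997 -0.00945277]

[[-0.11,-0.9,-0.19,0.02,-0.26,-0.09,-1],[-0.11,-0.91,-0.18,0.01,-0.26,-0.09,-1],[-0.1,-0.91,-0.18,0.01,-0.26,-0.09,-1],[-0.1,-0.91,-0.18,0.02,-0.26,-0.1,-1],[-0.1,-0.91,-0.18,0.01,-0.26,-0.09,-1],[-0.09,-0.91,-0.17,0.02,-0.26,-0.1,-1],[-0.09,-0.91,-0.17,0.01,-0.25,-0.09,-1],[-0.09,-0.9,-0.17,0.02,-0.26,-0.1,-1]]
[[-0.19,-0.79,0.3,0.02,-0.34,-0.12,-1],[-0.18,-0.79,0.31,0.02,-0.35,-0.12,-1],[-0.16,-0.79,0.31,0.02,-0.34,-0.13,-1],[-0.14,-0.79,0.32,0.02,-0.35,-0.12,-1],[-0.13,-0.8,0.33,0.02,-0.34,-0.13,-1],[-0.11,-0.8,0.33,0.02,-0.35,-0.12,-1]]
```

Request:
{"method": "arm_command", "body": {"rows": [[0, 0, -0.67, 0, 0, 0, -1], [0, 0, -0.67, 0, 0, 0, -1], [0, 0, -0.66, 0, 0, 0, -1], [-0.11, -0.9, -0.19, 0.02, -0.26, -0.09, -1], [-0.11, -0.91, -0.18, 0.01, -0.26, -0.09, -1], [-0.1, -0.91, -0.18, 0.01, -0.26, -0.09, -1], [-0.1, -0.91, -0.18, 0.02, -0.26, -0.1, -1], [-0.1, -0.91, -0.18, 0.01, -0.26, -0.09, -1]]}}

```text
time: 5.25
eef_pos: [0.483, 0.1195, 0.1467]
tool_rot: [3.137, -0.225, 0.027]
ft_force: [0.7, -0.2, -2.1]
width: 0.0234
gripper_force: 60.0
```

Request:
{"method": "arm_command", "body": {"rows": [[-0.09, -0.91, -0.17, 0.02, -0.26, -0.1, -1], [-0.09, -0.91, -0.17, 0.01, -0.25, -0.09, -1], [-0.09, -0.9, -0.17, 0.02, -0.26, -0.1, -1], [-0.19, -0.79, 0.3, 0.02, -0.34, -0.12, -1], [-0.18, -0.79, 0.31, 0.02, -0.35, -0.12, -1], [-0.16, -0.79, 0.31, 0.02, -0.34, -0.13, -1], [-0.14, -0.79, 0.32, 0.02, -0.35, -0.12, -1], [-0.13, -0.8, 0.33, 0.02, -0.34, -0.13, -1]]}}

```text
time: 5.92
eef_pos: [0.4423, 0.3178, 0.1089]
tool_rot: [3.14, -0.025, 0.101]
ft_force: [0.8, 1.0, -1.3]
width: 0.023
gripper_force: 60.0
```

Request:
{"method": "arm_command", "body": {"rows": [[-0.11, -0.8, 0.33, 0.02, -0.35, -0.12, -1], [0, 0, 0, 0, 0, 0, -1], [0, 0, 0, 0, 0, 0, -1]]}}

```text
time: 6.17
eef_pos: [0.4369, 0.341, 0.0985]
tool_rot: [3.141, 0.002, 0.111]
ft_force: [1.3, 0.1, -2.4]
width: 0.0229
gripper_force: 60.1
```

```bash
python3 -c "
from h import *
o=get_obs();print(o['time'],o['eef_pos'],o['tool_rot'],o['ft_force'],o['width'],o['joints'])
snap('wrist','w4',None,1.42)
Q=rot(.11)
p,r=plan([(np.array([.4378,.3404,.065])+Q.apply([.001,-.001,0]),Q)],-1)
"
```

```text
6.1667 [0.4369441  0.34095719 0.09850071] [3.14120329e+00 2.41748845e-03 1.11388054e-01] [ 1.28499354  0.0858207  -2.37973302] 0.02292076087595864 [6.40673246e-01 5.11404607e-01 1.86692691e+00 1.27652608e-03
 7.65544840e-01 2.09915966e+00]
[[0.03,-0.02,0.56,0,0.01,0,-1],[0.03,-0.02,0.57,0.01,0.02,0.01,-1]]
```

View pics/w4.png

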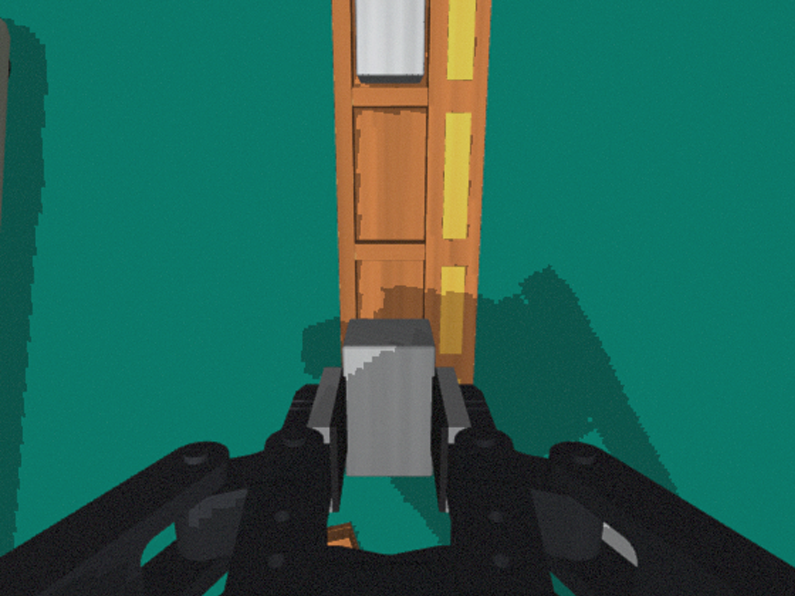

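View: the block is squarely held, top face (344..432, 346..475). The nest row is aligned with it: 50 nest corners (355,107), (427,107), (356,242), (424,242); 40 label (442..465, 265..354).

```bash
python3 -c "
from h import *
np.set_printoptions(precision=4,suppress=True)
o=get_obs();Q=R.from_euler('xyz',o['tool_rot']);p0=o['eef_pos']
T=lambda P:Q.inv().apply(P-p0)
f=lambda L,z:T(pix('w4',np.array(L)/1.42,z))
n50=f([[355,107],[427,107],[424,242],[356,242]],.018);print(n50,n50.mean(0))
print('n40 top',f([[356,260],[424,260]],.018)); lab=f([[442,265],[465,265],[439,354],[462,354]],.018);print('lab',lab,lab.mean(0))
b=f([[344,346],[432,346],[432,475],[345,475]],p0[2]+.0095);print('blk',b,b.mean(0))
"
```

```text
[[ 0.0849 -0.0144  0.0806]
 [ 0.0849  0.014   0.0806]
 [ 0.0311  0.0138  0.0807]
 [ 0.0311 -0.015   0.0807]] [ 0.058  -0.0004  0.0807]
n40 top [[ 0.0233 -0.0151  0.0807]
 [ 0.0233  0.0139  0.0808]]
lab [[ 0.0211  0.0217  0.0808]
 [ 0.0211  0.0315  0.0808]
 [-0.0197  0.0214  0.0809]
 [-0.0197  0.0318  0.0809]] [0.0007 0.0266 0.0808]
blk [[ 0.0189 -0.013  -0.0095]
 [ 0.0189  0.0104 -0.0095]
 [-0.0207  0.0113 -0.0094]
 [-0.0207 -0.0137 -0.0095]] [-0.0009 -0.0012 -0.0095]
```

Request:
{"method": "arm_command", "body": {"rows": [[0.06, 0.02, 0.6, 0, 0.01, 0, -1], [0, 0, 0.6, 0, 0, 0, -1], [0, 0, 0.5, 0, 0, 0, -1], [0, 0, 0.3, 0, 0, 0, -1], [0, 0, 0.2, 0, 0, 0, -1], [0, 0, 0.1, 0, 0, 0, -1], [0, 0, 0, 0, 0, 0, -1]]}}

```text
time: 6.8
eef_pos: [0.4393, 0.3396, 0.0299]
tool_rot: [-3.142, 0.001, 0.109]
ft_force: [-0.6, 0.6, -1.7]
width: 0.0229
gripper_force: 60.1
```

Request:
{"method": "arm_command", "body": {"rows": [[0, 0, 0.08, 0, 0, 0, -1], [0, 0, 0.08, 0, 0, 0, -1], [0, 0, 0, 0, 0, 0, -1]]}}

```text
time: 7.05
eef_pos: [0.4394, 0.3401, 0.0253]
tool_rot: [-3.141, 0.001, 0.11]
ft_force: [-0.1, 0.0, -2.0]
width: 0.0232
gripper_force: 60.1
```

Request:
{"method": "arm_command", "body": {"rows": [[0, 0, 0.06, 0, 0, 0, -1], [0, 0, 0.05, 0, 0, 0, -1], [0, 0, 0, 0, 0, 0, -1]]}}

```text
time: 7.3
eef_pos: [0.4391, 0.3399, 0.0216]
tool_rot: [-3.142, 0.001, 0.11]
ft_force: [0.2, -0.1, -2.8]
width: 0.0231
gripper_force: 60.1
```

Request:
{"method": "arm_command", "body": {"rows": [[0, 0, 0, 0, 0, 0, -0.3], [0, 0, 0, 0, 0, 0, -0.1], [0, 0, 0, 0, 0, 0, -0.1], [0, 0, 0, 0, 0, 0, -0.1], [0, 0, -0.3, 0, 0, 0, 0], [0, 0, -0.7, 0, 0, 0, 0.2], [0, 0, -0.9, 0, 0, 0, 0.2], [0, 0, -0.9, 0, 0, 0, 0.2]]}}

```text
time: 7.97
eef_pos: [0.4389, 0.3397, 0.1069]
tool_rot: [3.141, 0.002, 0.11]
ft_force: [-0.6, 1.1, 0.2]
width: 0.0511
gripper_force: 0.0
```

```bash
python3 -c "
from h import *
o=get_obs();print(o['time'],o['eef_pos'],o['tool_rot'],o['ft_force'],o['width'],o['joints'])
snap('wrist','w5')
Qp=rot(-1.10)
p,r=plan([([.46,.15,.16],rot(-.25)),([.5954,-.2588,.09],Qp)],1)
im=cv2.imread('pics/raw_w5.png');g=im.astype(int)
# block top: grey bright pixels in the centre
m=((g.max(2)-g.min(2))<25)&(g.mean(2)>110);m[:, :180]=0;m[:,380:]=0
n,l,s,c=cv2.connectedComponentsWithStats(m.astype(np.uint8))
print([ (s[i].tolist(),c[i].round(1).tolist()) for i in range(1,n) if s[i][4]>300])
"
```

```text
7.9667 [0.43885203 0.33965429 0.10685049] [3.14110059e+00 2.21216223e-03 1.09744749e-01] [-0.63275725  1.10473968  0.15755958] 0.05112271839902582 [6.36842046e-01 4.98686577e-01 1.86236433e+00 9.74899620e-04
 7.82701414e-01 2.09720112e+00]
[[-0.01,0.92,-0.23,-0.01,-0.01,0.64,1],[0.03,0.91,-0.23,-0.01,-0.01,0.64,1],[0.08,0.91,-0.23,-0.01,-0.01,0.64,1],[0.13,0.91,-0.23,-0.01,-0.01,0.64,1],[0.18,0.9,-0.23,0,0,0.65,1],[0.22,0.89,-0.23,-0.01,-0.01,0.64,1],[0.27,0.88,-0.23,0,0,0.65,1],[0.48,0.76,0.15,0,0,0.66,1]]
[[0.52,0.73,0.15,0,0,0.66,1],[0.56,0.7,0.15,0,0,0.66,1],[0.6,0.67,0.14,0,0,0.66,1],[0.63,0.64,0.15,0,0,0.67,1],[0.67,0.6,0.14,0,0,0.66,1],[0.7,0.57,0.15,0,0,0.67,1],[0.72,0.53,0.14,0,0,0.66,1],[0.75,0.49,0.15,0,0,0.67,1]]
[[0.78,0.45,0.14,0,0,0.66,1],[0.8,0.4,0.15,0,0,0.67,1],[0.82,0.36,0.14,0,0,0.66,1],[0.84,0.32,0.15,0,0,0.67,1],[0.85,0.27,0.14,0,0,0.66,1],[0.86,0.23,0.15,0,0,0.67,1],[0.88,0.18,0.14,0,0,0.66,1]]
[([248, 0, 47, 59, 2730], [271.2, 28.7]), ([253, 191, 41, 62, 2419], [273.1, 221.4]), ([254, 272, 38, 41, 1501], [272.1, 292.0])]
```

```bash
python3 -c "
from h import *
np.set_printoptions(precision=4,suppress=True)
c=pix('w5',[[253,191],[294,191],[294,253],[253,253]],.031);print(c,c.mean(0))
Q=rot(.11);print('in slot frame',R.from_euler('z',.11).inv().apply(c.mean(0)-[.4378,.3404,.006]))
p,r=plan([([.47,.12,.18],rot(-.30)),([.5954,-.2588,.11],rot(-1.1))],1)
"
```

```text
[[0.4567 0.3544 0.031 ]
 [0.4594 0.3301 0.031 ]
 [0.4198 0.3251 0.031 ]
 [0.417  0.3507 0.031 ]] [0.4382 0.3401 0.031 ]
in slot frame [ 0.0004 -0.0004  0.025 ]
[[0.02,0.83,-0.25,-0.01,-0.01,0.57,1],[0.05,0.82,-0.25,-0.01,-0.01,0.57,1],[0.09,0.82,-0.25,0,0,0.57,1],[0.13,0.82,-0.26,-0.01,-0.01,0.57,1],[0.16,0.81,-0.25,0,0,0.57,1],[0.2,0.8,-0.25,-0.01,-0.01,0.57,1],[0.24,0.79,-0.26,0,0,0.57,1],[0.28,0.78,-0.25,-0.01,-0.01,0.57,1]]
[[0.31,0.77,-0.26,0,0,0.56,1],[0.51,0.72,0.16,0,0,0.67,1],[0.55,0.69,0.16,0,0,0.67,1],[0.59,0.66,0.15,0,0,0.67,1],[0.62,0.63,0.16,0,0,0.67,1],[0.66,0.6,0.15,0,0,0.67,1],[0.69,0.56,0.16,0,0,0.67,1],[0.72,0.52,0.15,0,0,0.66,1]]
[[0.74,0.48,0.16,0,0,0.67,1],[0.77,0.44,0.15,0,0,0.66,1],[0.79,0.4,0.16,0,0,0.67,1],[0.81,0.36,0.15,0,0,0.66,1],[0.83,0.32,0.16,0,0,0.67,1],[0.85,0.27,0.15,0,0,0.66,1],[0.86,0.23,0.16,0,0,0.67,1],[0.87,0.19,0.15,0,0,0.66,1]]
```

The block is seated in its nest, measured within 1 mm of centre.

Request:
{"method": "arm_command", "body": {"rows": [[0.02, 0.83, -0.25, 0, 0, 0.57, 1], [0.05, 0.82, -0.25, 0, 0, 0.57, 1], [0.09, 0.82, -0.25, 0, 0, 0.57, 1], [0.13, 0.82, -0.26, 0, 0, 0.57, 1], [0.16, 0.81, -0.25, 0, 0, 0.57, 1], [0.2, 0.8, -0.25, 0, 0, 0.57, 1], [0.24, 0.79, -0.26, 0, 0, 0.57, 1], [0.28, 0.78, -0.25, 0, 0, 0.57, 1]]}}

```text
time: 8.68
eef_pos: [0.4649, 0.1421, 0.1673]
tool_rot: [-3.141, 0.0, -0.257]
ft_force: [1.2, -0.6, -0.5]
width: 0.0854
gripper_force: 0.0
```

Request:
{"method": "arm_command", "body": {"rows": [[0.31, 0.77, -0.26, 0, 0, 0.56, 1], [0.51, 0.72, 0.16, 0, 0, 0.67, 1], [0.55, 0.69, 0.16, 0, 0, 0.67, 1], [0.59, 0.66, 0.15, 0, 0, 0.67, 1], [0.62, 0.63, 0.16, 0, 0, 0.67, 1], [0.66, 0.6, 0.15, 0, 0, 0.67, 1], [0.69, 0.56, 0.16, 0, 0, 0.67, 1], [0.72, 0.52, 0.15, 0, 0, 0.66, 1]]}}

```text
time: 9.35
eef_pos: [0.5269, -0.0594, 0.1418]
tool_rot: [3.141, 0.0, -0.677]
ft_force: [0.2, 0.1, -0.2]
width: 0.0856
gripper_force: 0.0
```

Request:
{"method": "arm_command", "body": {"rows": [[0.74, 0.48, 0.16, 0, 0, 0.67, 1], [0.77, 0.44, 0.15, 0, 0, 0.66, 1], [0.79, 0.4, 0.16, 0, 0, 0.67, 1], [0.81, 0.36, 0.15, 0, 0, 0.66, 1], [0.83, 0.32, 0.16, 0, 0, 0.67, 1], [0.85, 0.27, 0.15, 0, 0, 0.66, 1], [0.86, 0.23, 0.16, 0, 0, 0.67, 1], [0.87, 0.19, 0.15, 0, 0, 0.66, 1]]}}

```text
time: 10.02
eef_pos: [0.5935, -0.2618, 0.1044]
tool_rot: [3.141, 0.0, -1.103]
ft_force: [1.2, 0.3, -0.2]
width: 0.0851
gripper_force: 0.0
```

Request:
{"method": "arm_command", "body": {"rows": [[0, 0, 0, 0, 0, 0, 1], [0, 0, 0, 0, 0, 0, 1]]}}

```text
time: 10.18
eef_pos: [0.5931, -0.2616, 0.1041]
tool_rot: [3.141, 0.001, -1.101]
ft_force: [-1.2, 0.1, -0.4]
width: 0.0853
gripper_force: 0.0
```

```bash
cat > plate.py <<'E'
from h import *
np.set_printoptions(precision=4,suppress=True)
def plates(f):
    g=cv2.imread('pics/raw_'+f+'.png').astype(int)
    m=((g.max(2)-g.min(2))<30)&(g.mean(2)>120)
    n,l,s,c=cv2.connectedComponentsWithStats(m.astype(np.uint8))
    for i in range(1,n):
        if s[i][4]<2000: continue
        k=max(cv2.findContours((l==i).astype(np.uint8),cv2.RETR_EXTERNAL,cv2.CHAIN_APPROX_NONE)[0],key=cv2.contourArea)[:,0]
        P=pix(f,k,.006)[:,:2]*1000
        (c0,(a,b),t)=cv2.minAreaRect(P.astype(np.float32))
        if a<b: a,b,t=b,a,t+90
        print(s[i].tolist(),'ctr',np.array(c0),'size',a,b,'ang',np.round((np.radians(t)+np.pi/2)%np.pi-np.pi/2,3))
E
python3 -c "
from plate import *
o=get_obs();print(o['time'],o['eef_pos'],o['tool_rot'],o['joints'])
snap('wrist','w6');plates('w6')"
```

```text
10.1833 [ 0.5931 -0.2616  0.1041] [ 3.1408  0.0005 -1.1014] [-0.4336  0.612   1.648  -0.0004  0.8825  2.2389]
[450, 0, 110, 120, 9662] ctr [ 509.5407 -418.8486] size 86.61128234863281 50.00248718261719 ang -0.558
[228, 139, 79, 144, 10630] ctr [ 595.9691 -258.0865] size 99.78153991699219 49.96574020385742 ang -1.104
[431, 254, 119, 97, 5782] ctr [ 416.1672 -266.7834] size 99.9418716430664 41.405399322509766 ang -0.143
```

Request:
{"method": "arm_command", "body": {"rows": [[-0.06, -0.14, 0.3, 0, 0, 0, 0.45], [0, 0, 0.7, 0, 0, 0, 0.45], [0, 0, 0.7, 0, 0, 0, 0.45], [0, 0, 0.7, 0, 0, 0, 0.45], [0, 0, 0.6, 0, 0, 0, 0.45], [0, 0, 0.3, 0, 0, 0, 0.45], [0, 0, 0.1, 0, 0, 0, 0.45], [0, 0, 0, 0, 0, 0, 0.45]]}}

```text
time: 10.9
eef_pos: [0.5957, -0.2559, 0.0015]
tool_rot: [3.14, 0.002, -1.099]
ft_force: [-0.3, 0.8, 0.6]
width: 0.062
gripper_force: 0.0
```

Request:
{"method": "arm_command", "body": {"rows": [[0, 0, 0.1, 0, 0, 0, 0.45], [0, 0, 0, 0, 0, 0, -1], [0, 0, 0, 0, 0, 0, -1], [0, 0, 0, 0, 0, 0, -1], [0, 0, 0, 0, 0, 0, -1]], "force": 50}}

```text
time: 11.32
eef_pos: [0.5969, -0.2571, 0.0004]
tool_rot: [-3.141, -0.001, -1.1]
ft_force: [0.7, 1.6, 7.0]
width: 0.0476
gripper_force: 51.5
```

```bash
cat >> h.py <<'E'
DQ=np.array([.4611,-.0125,.046,-.015])
def dk(x,y,z): # deck mm -> world
    return (R.from_euler('z',DQ[3])*R.from_euler('y',-.18)).apply(np.array([x,y,z])/1000)+DQ[:3]
def todk(P): return (R.from_euler('z',DQ[3])*R.from_euler('y',-.18)).inv().apply(np.array(P)-DQ[:3])*1000
E
python3 -c "
from h import *
o=get_obs();p=o['eef_pos'];Q=R.from_euler('xyz',o['tool_rot'])
D=rot(DQ[3],.18)
p,r=plan([(p+[0,0,.09],Q)],-1)
print();p,r=plan([([.56,-.17,.15],rot(-.7,.05)),(dk(55,0,35),D)],-1,p,r)
"
```

```text
[[0,0,-0.75,0,0,0,-1],[0,0,-0.75,0,0,0,-1],[0,0,-0.75,0,0,0,-1],[0,0,-0.75,0,0,0,-1]]

[[-0.52,-0.04,-0.33,0.02,0.1,-0.83,-1],[-0.52,-0.07,-0.34,0.02,0.1,-0.83,-1],[-0.51,-0.11,-0.34,0.02,0.1,-0.83,-1],[-0.5,-0.14,-0.34,0.02,0.1,-0.84,-1],[-0.48,-0.17,-0.35,0.02,0.1,-0.83,-1],[-0.47,-0.21,-0.35,0.02,0.11,-0.84,-1],[-0.53,-0.32,0.19,0.11,0.17,-0.95,-1],[-0.51,-0.36,0.19,0.11,0.17,-0.95,-1]]
[[-0.48,-0.4,0.19,0.11,0.17,-0.94,-1],[-0.45,-0.43,0.19,0.11,0.17,-0.95,-1],[-0.42,-0.46,0.18,0.11,0.18,-0.94,-1],[-0.39,-0.49,0.18,0.11,0.17,-0.95,-1],[-0.35,-0.51,0.18,0.11,0.17,-0.94,-1],[-0.31,-0.54,0.18,0.11,0.18,-0.95,-1],[-0.27,-0.56,0.19,0.1,0.17,-0.94,-1]]
```

Request:
{"method": "arm_command", "body": {"rows": [[0, 0, -0.75, 0, 0, 0, -1], [0, 0, -0.75, 0, 0, 0, -1], [0, 0, -0.75, 0, 0, 0, -1], [0, 0, -0.75, 0, 0, 0, -1], [-0.52, -0.04, -0.33, 0.02, 0.1, -0.83, -1], [-0.52, -0.07, -0.34, 0.02, 0.1, -0.83, -1], [-0.51, -0.11, -0.34, 0.02, 0.1, -0.83, -1], [-0.5, -0.14, -0.34, 0.02, 0.1, -0.84, -1]]}}

```text
time: 11.98
eef_pos: [0.5712, -0.1984, 0.1296]
tool_rot: [-3.14, -0.032, -0.831]
ft_force: [0.5, 0.5, -0.8]
width: 0.0473
gripper_force: 51.7
```

Request:
{"method": "arm_command", "body": {"rows": [[-0.48, -0.17, -0.35, 0.02, 0.1, -0.83, -1], [-0.47, -0.21, -0.35, 0.02, 0.11, -0.84, -1], [-0.53, -0.32, 0.19, 0.11, 0.17, -0.95, -1], [-0.51, -0.36, 0.19, 0.11, 0.17, -0.95, -1], [-0.48, -0.4, 0.19, 0.11, 0.17, -0.94, -1], [-0.45, -0.43, 0.19, 0.11, 0.17, -0.95, -1], [-0.42, -0.46, 0.18, 0.11, 0.18, -0.94, -1], [-0.39, -0.49, 0.18, 0.11, 0.17, -0.95, -1]]}}

```text
time: 12.65
eef_pos: [0.5248, -0.0645, 0.1093]
tool_rot: [-3.131, -0.136, -0.24]
ft_force: [0.3, 0.9, -1.2]
width: 0.0475
gripper_force: 51.7
```

Request:
{"method": "arm_command", "body": {"rows": [[-0.35, -0.51, 0.18, 0.11, 0.17, -0.94, -1], [-0.31, -0.54, 0.18, 0.11, 0.18, -0.95, -1], [-0.27, -0.56, 0.19, 0.1, 0.17, -0.94, -1], [0, 0, 0, 0, 0, 0, -1], [0, 0, 0, 0, 0, 0, -1]]}}

```text
time: 13.07
eef_pos: [0.5078, -0.0127, 0.0891]
tool_rot: [-3.141, -0.177, -0.015]
ft_force: [1.3, -0.8, -1.9]
width: 0.0474
gripper_force: 51.7
```

```bash
python3 -c "
from h import *
o=get_obs();print(o['time'],o['eef_pos'],o['tool_rot'],o['ft_force'],o['width'],todk(o['eef_pos']))
snap('wrist','w7')
plan([(dk(54,0,8),rot(DQ[3],.18))],-1,v=.4)
"
```

```text
13.0667 [ 0.5078216  -0.01265109  0.08912589] [-3.14101779 -0.17691532 -0.01491701] [ 1.25432796 -0.79514459 -1.85346691] 0.04743798255897073 [53.68461731  0.54972308 34.06512079]
[[-0.01,0,0.29,0,0.01,0,-1],[-0.01,0,0.29,0,0.01,-0.01,-1],[0,0,0.3,0,0,0,-1]]
```

Request:
{"method": "arm_command", "body": {"rows": [[0, 0, 0.4, 0, 0.03, 0, -1], [0, 0, 0.4, 0, 0, 0, -1], [0, 0, 0.1, 0, 0, 0, -1], [0, 0, 0, 0, 0, 0, -1]]}}

```text
time: 13.45
eef_pos: [0.5135, -0.0139, 0.0623]
tool_rot: [-3.141, -0.18, -0.017]
ft_force: [-0.3, 0.8, -1.5]
width: 0.0477
gripper_force: 51.7
```

Request:
{"method": "arm_command", "body": {"rows": [[0, 0, 0.06, 0, 0, 0, -1], [0, 0, 0.05, 0, 0, 0, -1], [0, 0, 0, 0, 0, 0, -1]]}}

```text
time: 13.7
eef_pos: [0.5141, -0.0134, 0.0596]
tool_rot: [-3.141, -0.181, -0.016]
ft_force: [-0.1, -0.0, -0.4]
width: 0.047
gripper_force: 51.7
```

```bash
python3 -c "
from h import *
o=get_obs();print(o['time'],o['tool_rot'],o['ft_force'],o['torque'],todk(o['eef_pos']))
"
```

```text
13.7 [-3.14110692 -0.18079336 -0.01554222] [-0.08206648 -0.04888873 -0.38792137] [0.00283965 0.1372059  0.02391256] [54.56075488 -0.07514625  3.94475704]
```

Lower in small steps until contact shows.

Request:
{"method": "arm_command", "body": {"rows": [[0, 0, 0.05, 0, 0, 0, -1], [0, 0, 0, 0, 0, 0, -1]]}}

```text
time: 13.87
eef_pos: [0.5141, -0.0132, 0.058]
tool_rot: [-3.141, -0.18, -0.015]
ft_force: [-0.3, 0.6, -1.4]
width: 0.0473
gripper_force: 51.7
```

Request:
{"method": "arm_command", "body": {"rows": [[0, 0, 0.05, 0, 0, 0, -1], [0, 0, 0, 0, 0, 0, -1]]}}

```text
time: 14.03
eef_pos: [0.5144, -0.0131, 0.0571]
tool_rot: [-3.141, -0.181, -0.015]
ft_force: [-3.3, -0.3, 9.9]
width: 0.0476
gripper_force: 53.6
```

```bash
python3 -c "
from h import *
o=get_obs();print(o['time'],o['tool_rot'],o['ft_force'],o['torque'],todk(o['eef_pos']))
"
```

```text
14.0333 [-3.14111845 -0.18070579 -0.01498208] [-3.25271373 -0.346088    9.94444737] [-0.11924947  0.44412706  0.01384724] [54.40413583  0.15910629  1.4325079 ]
```

Request:
{"method": "arm_command", "body": {"rows": [[0, 0, -0.03, 0, 0, 0, -1], [-0.08, 0, 0, 0, 0, 0, -1], [0, 0, 0, 0, 0, 0, -1]]}}

```text
time: 14.28
eef_pos: [0.5112, -0.0131, 0.0567]
tool_rot: [-3.141, -0.18, -0.015]
ft_force: [-0.4, -0.8, -0.0]
width: 0.0477
gripper_force: 51.7
```

Request:
{"method": "arm_command", "body": {"rows": [[-0.05, 0, 0, 0, 0, 0, -1], [0, 0, 0, 0, 0, 0, -1]]}}

```text
time: 14.45
eef_pos: [0.5098, -0.0131, 0.0563]
tool_rot: [-3.141, -0.179, -0.015]
ft_force: [0.0, 0.0, -1.4]
width: 0.0475
gripper_force: 51.7
```

```bash
python3 -c "
from h import *
o=get_obs();print(o['time'],o['tool_rot'],o['ft_force'],o['torque'],todk(o['eef_pos']))
"
```

```text
14.45 [-3.1410456  -0.17940441 -0.01507112] [ 0.01568146  0.0426496  -1.41932445] [-0.00806581  0.09958654  0.00311685] [49.73027503  0.17058562  1.429991  ]
```

Request:
{"method": "arm_command", "body": {"rows": [[-0.04, 0, 0, 0, 0, 0, -1], [0, 0, 0, 0, 0, 0, -1]]}}

```text
time: 14.62
eef_pos: [0.5094, -0.0131, 0.0564]
tool_rot: [-3.141, -0.181, -0.015]
ft_force: [0.7, 1.1, -1.5]
width: 0.0475
gripper_force: 51.7
```

Request:
{"method": "arm_command", "body": {"rows": [[-0.04, 0, 0, 0, 0, 0, -1], [0, 0, 0, 0, 0, 0, -1]]}}

```text
time: 14.78
eef_pos: [0.5094, -0.0131, 0.0567]
tool_rot: [-3.141, -0.183, -0.015]
ft_force: [4.5, 0.5, -0.9]
width: 0.0474
gripper_force: 51.7
```

```bash
python3 -c "
from h import *
o=get_obs();print(o['time'],o['tool_rot'],o['ft_force'],o['torque'],todk(o['eef_pos']))
"
```

```text
14.7833 [-3.14115489 -0.18317606 -0.01508527] [ 4.50044644  0.53618189 -0.8502564 ] [ 0.12930075 -0.66594798  0.05365158] [49.39875253  0.1353458   1.83928407]
```

Request:
{"method": "arm_command", "body": {"rows": [[0.03, 0, 0.02, 0, 0, 0, -1], [0, 0, 0, 0, 0, 0, -1], [0, 0, 0, 0, 0, 0, 0.35], [0, 0, 0, 0, 0, 0, 0.45], [0, 0, 0, 0, 0, 0, 0.45], [0, 0, 0, 0, 0, 0, 0.45], [0, 0, -0.3, 0, 0, 0, 0.45], [0, 0, -0.7, 0, 0, 0, 0.45]]}}

```text
time: 15.45
eef_pos: [0.5018, -0.013, 0.0839]
tool_rot: [-3.141, -0.175, -0.015]
ft_force: [-0.4, 0.5, 0.2]
width: 0.062
gripper_force: 0.0
```

Request:
{"method": "arm_command", "body": {"rows": [[0, 0, -0.9, 0, 0, 0, 0.45], [0, 0, -0.9, 0, 0, 0, 0.45], [0, 0, 0, 0, 0, 0, 0.45], [0, 0, 0, 0, 0, 0, 0.45]]}}

```text
time: 15.78
eef_pos: [0.4946, -0.0129, 0.1402]
tool_rot: [-3.141, -0.184, -0.015]
ft_force: [0.1, 0.3, -0.2]
width: 0.0623
gripper_force: 0.0
```

```bash
cat > chk.py <<'E'
from h import *
np.set_printoptions(precision=2,suppress=True)
def chk(f,ztop,x0,yr=(-45,40)):
    """rectify picture onto deck plane z=ztop mm: 4 px/mm, report bright span; x up the slope"""
    K,c,M=cam(f); xs=np.arange(-10,200,.5); ys=np.arange(-60,60,.5)
    X,Y=np.meshgrid(xs,ys,indexing='ij')
    A=R.from_euler('z',DQ[3])*R.from_euler('y',-.18)
    W=A.apply(np.c_[X.ravel(),Y.ravel(),np.full(X.size,ztop)]/1000)+DQ[:3]
    uv=proj(f,W).astype(np.float32).reshape(*X.shape,2)
    im=cv2.imread('pics/raw_'+f+'.png')
    r=cv2.remap(im,uv[...,0],uv[...,1],cv2.INTER_LINEAR)
    return r,xs,ys
def edges(r,xs,ys,x):
    g=r.mean(2)[np.abs(xs-x)<3].mean(0); m=ys[g>130]; return (m.min(),m.max()) if len(m) else None
E
python3 -c "
from chk import *
o=get_obs();print(o['time'],o['eef_pos'],o['tool_rot'])
snap('wrist','w8');DQ[2]=.047
r,xs,ys=chk('w8',6,0)
for x in range(5,106,10): print(x,edges(r,xs,ys,x))
g=r.mean(2)[:,np.abs(ys)<12].mean(1);print([(xs[i],int(g[i])) for i in range(0,len(xs),4)][:70])
o_=cv2.resize(r[::-1,::-1],None,fx=2,fy=1.4);cv2.imwrite('pics/r8.png',o_)
p,q=plan([(dk(50,-100,110),rot(-.1)),([.4166,-.2629,.11],rot(-.143))],1)
"
```

```text
15.7833 [ 0.49 -0.01  0.14] [-3.14 -0.18 -0.02]
5 (np.float64(-48.5), np.float64(50.5))
15 (np.float64(-49.0), np.float64(50.5))
25 (np.float64(-54.0), np.float64(59.5))
35 (np.float64(-54.5), np.float64(59.5))
45 (np.float64(-55.0), np.float64(59.5))
55 (np.float64(-55.5), np.float64(59.5))
65 (np.float64(-56.0), np.float64(59.5))
75 (np.float64(-56.5), np.float64(59.5))
85 (np.float64(-57.0), np.float64(59.5))
95 (np.float64(-57.0), np.float64(25.0))
105 (np.float64(-57.5), np.float64(-52.5))
[(np.float64(-10.0), 61), (np.float64(-8.0), 60), (np.float64(-6.0), 58), (np.float64(-4.0), 143), (np.float64(-2.0), 147), (np.float64(0.0), 144), (np.float64(2.0), 146), (np.float64(4.0), 143), (np.float64(6.0), 144), (np.float64(8.0), 144), (np.float64(10.0), 144), (np.float64(12.0), 147), (np.float64(14.0), 146), (np.float64(16.0), 151), (np.float64(18.0), 166), (np.float64(20.0), 176), (np.float64(22.0), 199), (np.float64(24.0), 199), (np.float64(26.0), 199), (np.float64(28.0), 199), (np.float64(30.0), 199), (np.float64(32.0), 199), (np.float64(34.0), 199), (np.float64(36.0), 199), (np.fl
[... 799 characters left out ...]
float64(102.0), 39), (np.float64(104.0), 40), (np.float64(106.0), 39), (np.float64(108.0), 39), (np.float64(110.0), 38), (np.float64(112.0), 39), (np.float64(114.0), 39), (np.float64(116.0), 39), (np.float64(118.0), 39), (np.float64(120.0), 38), (np.float64(122.0), 39), (np.float64(124.0), 38), (np.float64(126.0), 38), (np.float64(128.0), 38)]
[[0.01,0.83,-0.21,-0.03,-0.57,0.26,1],[0.02,0.84,-0.21,-0.02,-0.57,0.27,1],[0.03,0.83,-0.21,-0.03,-0.56,0.26,1],[0.03,0.84,-0.21,-0.02,-0.57,0.27,1],[-0.27,0.74,0.26,0,0,0.08,1],[-0.27,0.75,0.26,0,0,0.08,1],[-0.26,0.75,0.26,0,0,0.08,1],[-0.26,0.75,0.26,0,0,0.07,1]]
[[-0.25,0.75,0.26,0,0,0.08,1],[-0.25,0.75,0.25,0,0,0.07,1],[-0.25,0.76,0.26,0,0,0.08,1]]
```

```bash
python3 -c "
from chk import *
DQ[2]=.047
for z in (6,12,18):
    r,xs,ys=chk('w8',z,0)
    for x in ((10,30,50,70,85,97) if z==6 else (45,60,75) if z==12 else (100,130,150)):
        g=r.mean(2)[np.abs(xs-x)<2].mean(0); d=g>100
        print(z,x,'plate',ys[d&(np.abs(ys)<35)][[0,-1]] if (d&(np.abs(ys)<35)).any() else '', 'master edge',ys[d&(ys>40)][:1])
"
```

```text
6 10 plate [-34.5  34.5] master edge [40.5]
6 30 plate [-24.5  26. ] master edge [58.]
6 50 plate [-24.5  25.5] master edge [58.]
6 70 plate [-24.5  25.5] master edge [59.5]
6 85 plate [-24.5  25.5] master edge [59.]
6 97 plate [-24.5  25.5] master edge []
12 45 plate [-23.5  25. ] master edge [56.]
12 60 plate [-24.  25.] master edge [58.]
12 75 plate [-24.   24.5] master edge [57.5]
18 100 plate [-23.  24.] master edge [57.5]
18 130 plate  master edge [57.5]
18 150 plate  master edge [57.5]
```

Request:
{"method": "arm_command", "body": {"rows": [[0.01, 0.83, -0.21, -0.03, -0.57, 0.26, 1], [0.02, 0.84, -0.21, -0.02, -0.57, 0.27, 1], [0.03, 0.83, -0.21, -0.03, -0.56, 0.26, 1], [0.03, 0.84, -0.21, -0.02, -0.57, 0.27, 1], [-0.27, 0.74, 0.26, 0, 0, 0.08, 1], [-0.27, 0.75, 0.26, 0, 0, 0.08, 1], [-0.26, 0.75, 0.26, 0, 0, 0.08, 1], [-0.26, 0.75, 0.26, 0, 0, 0.07, 1]]}}

```text
time: 16.5
eef_pos: [0.4463, -0.1994, 0.1307]
tool_rot: [-3.141, 0.004, -0.125]
ft_force: [0.3, 0.0, 0.5]
width: 0.0856
gripper_force: 0.0
```

Request:
{"method": "arm_command", "body": {"rows": [[-0.25, 0.75, 0.26, 0, 0, 0.08, 1], [-0.25, 0.75, 0.25, 0, 0, 0.07, 1], [-0.25, 0.76, 0.26, 0, 0, 0.08, 1], [0, 0, 0, 0, 0, 0, 1], [0, 0, 0, 0, 0, 0, 1]]}}

```text
time: 16.92
eef_pos: [0.415, -0.2632, 0.1078]
tool_rot: [-3.14, 0.005, -0.146]
ft_force: [-0.8, -0.6, -0.5]
width: 0.0853
gripper_force: 0.0
```

```bash
python3 -c "
from plate import *
o=get_obs();print(o['time'],o['eef_pos'],o['tool_rot'],o['joints'])
snap('wrist','w9');plates('w9')"
```

```text
16.9167 [ 0.415  -0.2632  0.1078] [-3.1401  0.0045 -0.1457] [-0.589   0.4257  1.999  -0.0009  0.7216  1.1282]
[450, 0, 110, 99, 7723] ctr [ 499.3817 -412.7029] size 63.44347381591797 50.135074615478516 ang -0.559
[235, 132, 78, 143, 10280] ctr [ 417.0042 -262.9056] size 99.56501007080078 49.895870208740234 ang -0.144
```

Request:
{"method": "arm_command", "body": {"rows": [[0.07, -0.02, 0.3, 0, 0.03, 0.02, 0.45], [0, 0, 0.7, 0, 0.03, 0, 0.45], [0, 0, 0.7, 0, 0, 0, 0.45], [0, 0, 0.7, 0, 0, 0, 0.45], [0, 0, 0.6, 0, 0, 0, 0.45], [0, 0, 0.3, 0, 0, 0, 0.45], [0, 0, 0.2, 0, 0, 0, 0.45], [0, 0, 0, 0, 0, 0, 0.45]]}}

```text
time: 17.63
eef_pos: [0.4186, -0.2619, 0.0033]
tool_rot: [-3.141, -0.002, -0.144]
ft_force: [-0.7, 0.7, -0.1]
width: 0.0623
gripper_force: 0.0
```

Request:
{"method": "arm_command", "body": {"rows": [[0, 0, 0.11, 0, 0, 0, 0.45], [0, 0, 0, 0, 0, 0, -1], [0, 0, 0, 0, 0, 0, -1], [0, 0, 0, 0, 0, 0, -1], [0, 0, 0, 0, 0, 0, -1]], "force": 50}}

```text
time: 18.05
eef_pos: [0.4193, -0.2629, 0.002]
tool_rot: [3.141, -0.005, -0.145]
ft_force: [-0.1, 3.2, 6.3]
width: 0.0465
gripper_force: 50.8
```

```bash
python3 -c "
from h import *
DQ[:]=[.4608,-.0119,.047,-.015]
o=get_obs();p=o['eef_pos'];Q=R.from_euler('xyz',o['tool_rot']);print(p,o['tool_rot'],o['width'],o['ft_force'])
print('plate in tool',Q.inv().apply(np.array([.4170,-.2629,0])-p))
D=rot(DQ[3],.18)
p,r=plan([(p+[0,0,.12],Q)],-1)
print();p,r=plan([(np.array([.47,-.14,.15]),rot(-.1,.05)),(dk(90,0,35),D)],-1,p,r)
"
```

```text
[ 0.41928342 -0.2628756   0.00204214] [ 3.14117629 -0.00459065 -0.14511547] 0.046537944426467436 [-0.14565394  3.19518571  6.25436211]
plate in tool [-0.00226524  0.0003535   0.00203191]
[[0,0,-0.8,0,0,0,-1],[0,0,-0.8,0,0,0,-1],[0.01,0,-0.8,0,0,0,-1],[0,0,-0.8,0,0,0,-1],[0.01,0,-0.8,0,0,0,-1]]

[[0.22,-0.86,-0.19,0,0.11,-0.11,-1],[0.22,-0.86,-0.18,0.01,0.11,-0.11,-1],[0.24,-0.85,-0.18,0,0.12,-0.11,-1],[0.24,-0.85,-0.18,0.01,0.11,-0.12,-1],[0.26,-0.86,-0.18,0,0.12,-0.11,-1],[0.32,-0.74,0.31,0.02,0.27,-0.18,-1],[0.32,-0.74,0.32,0.02,0.27,-0.18,-1],[0.32,-0.73,0.32,0.02,0.27,-0.17,-1]]
[[0.33,-0.73,0.33,0.02,0.27,-0.18,-1],[0.33,-0.72,0.34,0.02,0.27,-0.17,-1],[0.34,-0.71,0.35,0.02,0.27,-0.18,-1]]
```

Request:
{"method": "arm_command", "body": {"rows": [[0, 0, 0, 0, 0, 0, 0.45], [0, 0, 0, 0, 0, 0, 0.45], [-0.07, 0, 0.09, 0, -0.03, 0, 0.45], [0, 0, 0, 0, 0, 0, 0.45], [0, 0, 0, 0, 0, 0, -1], [0, 0, 0, 0, 0, 0, -1], [0, 0, 0, 0, 0, 0, -1], [0, 0, 0, 0, 0, 0, -1]]}}

```text
time: 18.72
eef_pos: [0.4165, -0.2624, -0.0015]
tool_rot: [-3.141, -0.0, -0.145]
ft_force: [-2.0, 0.3, 5.8]
width: 0.0482
gripper_force: 50.6
```

```bash
python3 -c "
from h import *
DQ[:]=[.4608,-.0119,.047,-.015]
o=get_obs();p=o['eef_pos'];Q=R.from_euler('xyz',o['tool_rot']);print(p,o['tool_rot'],o['width'],o['ft_force'])
v=Q.inv().apply(np.array([.4170,-.2629,0])-p)*1000;print('plate in tool',v)
D=rot(DQ[3],.18)
p,r=plan([(p+[0,0,.12],Q)],-1)
print();p,r=plan([(np.array([.47,-.14,.15]),rot(-.1,.05)),(dk(90-v[0],0,35),D)],-1,p,r)
"
```

```text
[ 0.41649591 -0.26240864 -0.0014865 ] [-3.14147835e+00 -4.44330217e-04 -1.44920555e-01] 0.04819481199632707 [-1.97706308  0.25015617  5.78203804]
plate in tool [ 0.57042113  0.41323819 -1.48629059]
[[0,0,-0.8,0,0,0,-1],[0,0,-0.8,0,0,0,-1],[0,0,-0.8,0,0,0,-1],[0,0,-0.8,0,0,0,-1],[0,0,-0.8,0,0,0,-1]]

[[0.24,-0.86,-0.21,0,0.12,-0.11,-1],[0.24,-0.86,-0.21,0,0.12,-0.11,-1],[0.25,-0.85,-0.2,0,0.13,-0.11,-1],[0.27,-0.85,-0.2,0.01,0.12,-0.12,-1],[0.27,-0.85,-0.2,0,0.13,-0.11,-1],[0.32,-0.74,0.31,0.02,0.27,-0.18,-1],[0.32,-0.74,0.31,0.02,0.27,-0.18,-1],[0.32,-0.73,0.32,0.02,0.27,-0.17,-1]]
[[0.33,-0.73,0.33,0.02,0.27,-0.18,-1],[0.33,-0.72,0.34,0.02,0.27,-0.17,-1],[0.33,-0.72,0.36,0.02,0.27,-0.18,-1]]
```

Request:
{"method": "arm_command", "body": {"rows": [[0, 0, -0.8, 0, 0, 0, -1], [0, 0, -0.8, 0, 0, 0, -1], [0, 0, -0.8, 0, 0, 0, -1], [0, 0, -0.8, 0, 0, 0, -1], [0, 0, -0.8, 0, 0, 0, -1], [0.24, -0.86, -0.21, 0, 0.12, -0.11, -1], [0.24, -0.86, -0.21, 0, 0.12, -0.11, -1], [0.25, -0.85, -0.2, 0, 0.13, -0.11, -1]]}}

```text
time: 19.38
eef_pos: [0.4488, -0.1884, 0.1378]
tool_rot: [3.141, -0.032, -0.12]
ft_force: [0.4, -0.0, -1.2]
width: 0.0484
gripper_force: 52.5
```

Request:
{"method": "arm_command", "body": {"rows": [[0.27, -0.85, -0.2, 0.01, 0.12, -0.12, -1], [0.27, -0.85, -0.2, 0, 0.13, -0.11, -1], [0.32, -0.74, 0.31, 0.02, 0.27, -0.18, -1], [0.32, -0.74, 0.31, 0.02, 0.27, -0.18, -1], [0.32, -0.73, 0.32, 0.02, 0.27, -0.17, -1], [0.33, -0.73, 0.33, 0.02, 0.27, -0.18, -1], [0.33, -0.72, 0.34, 0.02, 0.27, -0.17, -1], [0.33, -0.72, 0.36, 0.02, 0.27, -0.18, -1]]}}

```text
time: 20.05
eef_pos: [0.5431, -0.0119, 0.0966]
tool_rot: [3.141, -0.181, -0.014]
ft_force: [0.7, 0.1, -1.6]
width: 0.048
gripper_force: 52.5
```

Request:
{"method": "arm_command", "body": {"rows": [[0, 0, 0, 0, 0, 0, -1], [0, 0, 0, 0, 0, 0, -1]]}}

```text
time: 20.22
eef_pos: [0.5423, -0.012, 0.0963]
tool_rot: [3.141, -0.178, -0.013]
ft_force: [-0.5, 0.4, -0.7]
width: 0.0479
gripper_force: 52.5
```

```bash
sed -i 's/^DQ=.*/DQ=np.array([.4608,-.0119,.047,-.015])/' h.py; python3 -c "
from h import *
np.set_printoptions(precision=4,suppress=True)
o=get_obs();print(o['time'],o['eef_pos'],o['tool_rot'],o['width'],o['ft_force'],todk(o['eef_pos']))
plan([(dk(89.5,0,10),rot(DQ[3],.18))],-1,v=.4)
"
```

```text
20.2167 [ 0.5423 -0.012   0.0963] [ 3.141  -0.1781 -0.0126] 0.04789971662486668 [-0.5341  0.4401 -0.6775] [88.9527  1.0758 33.8855]
[[0.01,0.02,0.4,0,0.01,0.01,-1],[0.01,0.02,0.4,0,0.01,0.02,-1]]
```

Request:
{"method": "arm_command", "body": {"rows": [[0.01, 0.02, 0.4, 0, 0.01, 0.01, -1], [0.01, 0.02, 0.4, 0, 0.01, 0.02, -1], [0, 0, 0.06, 0, 0, 0, -1], [0, 0, 0, 0, 0, 0, -1]]}}

```text
time: 20.55
eef_pos: [0.5471, -0.0151, 0.0705]
tool_rot: [3.142, -0.179, -0.019]
ft_force: [-0.1, -0.3, -0.6]
width: 0.0481
gripper_force: 52.5
```

Request:
{"method": "arm_command", "body": {"rows": [[0, 0, 0.05, 0, 0, 0, -1], [0, 0, 0, 0, 0, 0, -1]]}}

```text
time: 20.72
eef_pos: [0.5483, -0.0148, 0.0702]
tool_rot: [3.141, -0.182, -0.018]
ft_force: [0.4, 0.7, -1.3]
width: 0.0477
gripper_force: 52.5
```

```bash
python3 -c "
from h import *
o=get_obs();print(o['time'],o['tool_rot'],o['ft_force'],o['torque'],todk(o['eef_pos']))
"
```

```text
20.7167 [ 3.14148983 -0.18157951 -0.01788315] [ 0.4043391   0.67850472 -1.2505885 ] [-0.00248567  0.15463876 -0.00366785] [90.23589938 -1.5452586   7.20914095]
```

Request:
{"method": "arm_command", "body": {"rows": [[-0.02, -0.05, 0.03, 0, 0, -0.02, -1], [0, 0, 0, 0, 0, 0, -1]]}}

```text
time: 20.88
eef_pos: [0.5479, -0.0128, 0.0695]
tool_rot: [3.141, -0.182, -0.016]
ft_force: [-0.6, 1.1, -0.3]
width: 0.0479
gripper_force: 52.5
```

Request:
{"method": "arm_command", "body": {"rows": [[0, 0, 0.04, 0, 0, 0, -1], [0, 0, 0, 0, 0, 0, -1]]}}

```text
time: 21.05
eef_pos: [0.5482, -0.0128, 0.0683]
tool_rot: [3.141, -0.182, -0.015]
ft_force: [0.6, -1.5, -1.2]
width: 0.048
gripper_force: 52.5
```

```bash
python3 -c "
from h import *
o=get_obs();print(o['time'],o['tool_rot'],o['ft_force'],o['torque'],todk(o['eef_pos']))
"
```

```text
21.05 [ 3.14116199 -0.18197059 -0.01531844] [ 0.59213593 -1.49036962 -1.20347292] [ 0.04844189  0.10485033 -0.03792678] [89.75075703  0.45907601  5.27167789]
```

Request:
{"method": "arm_command", "body": {"rows": [[0, 0, 0.03, 0, 0, 0, -1], [0, 0, 0, 0, 0, 0, -1]]}}

```text
time: 21.22
eef_pos: [0.5484, -0.0128, 0.0674]
tool_rot: [3.141, -0.182, -0.015]
ft_force: [-0.4, 0.7, -0.4]
width: 0.0482
gripper_force: 52.6
```

Request:
{"method": "arm_command", "body": {"rows": [[0, 0, 0.02, 0, 0, 0, -1], [0, 0, 0, 0, 0, 0, -1]]}}

```text
time: 21.38
eef_pos: [0.5484, -0.0128, 0.0673]
tool_rot: [3.141, -0.182, -0.015]
ft_force: [-2.8, 0.2, 6.9]
width: 0.048
gripper_force: 53.5
```

```bash
python3 -c "
from h import *
o=get_obs();print(o['time'],o['tool_rot'],o['ft_force'],o['torque'],todk(o['eef_pos']))
"
```

```text
21.3833 [ 3.14118925 -0.18204847 -0.01547529] [-2.77405504  0.22737134  6.88886087] [0.07888565 0.40002199 0.01372045] [89.84588158  0.40581177  4.26480659]
```

Request:
{"method": "arm_command", "body": {"rows": [[0, 0, -0.02, 0, 0, 0, -1], [0, 0, 0, 0, 0, 0, -1], [0, 0, 0, 0, 0, 0, 0.35], [0, 0, 0, 0, 0, 0, 0.45], [0, 0, 0, 0, 0, 0, 0.45], [0, 0, 0, 0, 0, 0, 0.45], [0, 0, -0.3, 0, 0, 0, 0.45], [0, 0, -0.7, 0, 0, 0, 0.45]]}}

```text
time: 22.05
eef_pos: [0.5414, -0.0127, 0.0954]
tool_rot: [3.141, -0.177, -0.016]
ft_force: [0.1, -1.2, 1.4]
width: 0.0621
gripper_force: 0.0
```

Request:
{"method": "arm_command", "body": {"rows": [[0, 0, -0.9, 0, 0, 0, 0.45], [0, 0, -0.9, 0, 0, 0, 0.45], [0, 0, 0, 0, 0, 0, 0.45], [0, 0, 0, 0, 0, 0, 0.45]]}}

```text
time: 22.38
eef_pos: [0.534, -0.0126, 0.152]
tool_rot: [3.141, -0.186, -0.016]
ft_force: [-0.3, 0.0, -0.5]
width: 0.0615
gripper_force: 0.0
```

```bash
cat >> chk.py <<'E'
def rep(f,z,xr,head):
    r,xs,ys=chk(f,z,0); G=r.mean(2)
    for x in xr:
        d=G[np.abs(xs-x)<2].mean(0)>100; a=ys[d&(np.abs(ys)<35)]
        print(z,x,'plate',a[[0,-1]] if len(a) else '','master',ys[d&(ys>40)][:1])
    for y in (-15,15):
        g=G[:,np.abs(ys-y)<3].mean(1); k=(xs>head-15)&(xs<head+15); b=xs[k][g[k]>100]; print('head at',b.max() if len(b) else None)
E
python3 -c "
from chk import *
o=get_obs();print(o['time'],o['eef_pos'],o['tool_rot'])
snap('wrist','w10')
rep('w10',12,(60,80,100,120,135),140)
p,q=plan([([.53,-.2,.17],rot(-.25)),([.5143,-.4226,.11],rot(-.559))],1)
"
```

```text
22.3833 [ 0.53 -0.01  0.15] [ 3.14 -0.19 -0.02]
12 60 plate [-24.   25.5] master []
12 80 plate [-24.5  26. ] master [57.]
12 100 plate [-24.5  26. ] master [58.5]
12 120 plate [-24.  26.] master [58.5]
12 135 plate [-24.  26.] master [58.5]
head at 140.0
head at 140.0
[[0.02,0.89,-0.09,-0.04,-0.33,0.42,1],[0.04,0.89,-0.09,-0.04,-0.33,0.42,1],[0.07,0.89,-0.09,-0.04,-0.32,0.42,1],[0.1,0.89,-0.08,-0.04,-0.33,0.42,1],[0.12,0.89,-0.09,-0.03,-0.32,0.41,1],[0.15,0.88,-0.09,-0.04,-0.33,0.42,1],[0.18,0.87,-0.08,-0.03,-0.32,0.41,1],[0.15,0.81,0.22,0,0,0.43,1]]
[[0.18,0.81,0.22,0,0,0.43,1],[0.2,0.8,0.22,0,0,0.43,1],[0.23,0.79,0.22,0,0,0.43,1],[0.26,0.79,0.22,0,0,0.43,1],[0.28,0.78,0.22,0,0,0.43,1],[0.31,0.77,0.22,0,0,0.43,1],[0.34,0.75,0.23,0,0,0.43,1],[0.36,0.74,0.22,0,0,0.42,1]]
```

Second plate laid: head at 140.0 mm, about 0.8 mm off centre and straight. On to the two-corner plate.

Request:
{"method": "arm_command", "body": {"rows": [[0.02, 0.89, -0.09, -0.04, -0.33, 0.42, 1], [0.04, 0.89, -0.09, -0.04, -0.33, 0.42, 1], [0.07, 0.89, -0.09, -0.04, -0.32, 0.42, 1], [0.1, 0.89, -0.08, -0.04, -0.33, 0.42, 1], [0.12, 0.89, -0.09, -0.03, -0.32, 0.41, 1], [0.15, 0.88, -0.09, -0.04, -0.33, 0.42, 1], [0.18, 0.87, -0.08, -0.03, -0.32, 0.41, 1], [0.15, 0.81, 0.22, 0, 0, 0.43, 1]]}}

```text
time: 23.1
eef_pos: [0.5292, -0.2265, 0.1626]
tool_rot: [3.141, 0.001, -0.286]
ft_force: [0.9, 0.3, 0.0]
width: 0.0854
gripper_force: 0.0
```

Request:
{"method": "arm_command", "body": {"rows": [[0.18, 0.81, 0.22, 0, 0, 0.43, 1], [0.2, 0.8, 0.22, 0, 0, 0.43, 1], [0.23, 0.79, 0.22, 0, 0, 0.43, 1], [0.26, 0.79, 0.22, 0, 0, 0.43, 1], [0.28, 0.78, 0.22, 0, 0, 0.43, 1], [0.31, 0.77, 0.22, 0, 0, 0.43, 1], [0.34, 0.75, 0.23, 0, 0, 0.43, 1], [0.36, 0.74, 0.22, 0, 0, 0.42, 1]]}}

```text
time: 23.77
eef_pos: [0.513, -0.4231, 0.1071]
tool_rot: [3.142, 0.004, -0.56]
ft_force: [0.2, 0.4, -0.7]
width: 0.0853
gripper_force: 0.0
```

Request:
{"method": "arm_command", "body": {"rows": [[0, 0, 0, 0, 0, 0, 1], [0, 0, 0, 0, 0, 0, 1]]}}

```text
time: 23.93
eef_pos: [0.5128, -0.4228, 0.1072]
tool_rot: [-3.142, 0.004, -0.56]
ft_force: [-0.0, -0.1, 0.9]
width: 0.0854
gripper_force: 0.0
```

```bash
python3 -c "
from plate import *
o=get_obs();print(o['time'],o['eef_pos'],o['tool_rot'],o['joints'])
snap('wrist','w11');plates('w11')"
```

```text
23.9333 [ 0.5128 -0.4228  0.1072] [-3.1415  0.0044 -0.5604] [-0.7072  0.6291  1.6047 -0.0007  0.9122  1.4244]
[445, 84, 83, 166, 2010] ctr [ 459.4239 -556.0724] size 121.94967651367188 13.312090873718262 ang -0.038
[232, 131, 79, 144, 10130] ctr [ 515.446  -422.7559] size 99.8148193359375 49.99951171875 ang -0.559
```

Request:
{"method": "arm_command", "body": {"rows": [[0.07, -0.05, 0.3, 0, 0.03, 0, 0.45], [0, 0, 0.7, 0, 0, 0, 0.45], [0, 0, 0.7, 0, 0, 0, 0.45], [0, 0, 0.7, 0, 0, 0, 0.45], [0, 0, 0.6, 0, 0, 0, 0.45], [0, 0, 0.3, 0, 0, 0, 0.45], [0, 0, 0.2, 0, 0, 0, 0.45], [0, 0, 0, 0, 0, 0, 0.45]]}}

```text
time: 24.65
eef_pos: [0.5163, -0.4212, 0.0031]
tool_rot: [3.141, 0.001, -0.558]
ft_force: [-1.3, 0.0, 0.4]
width: 0.0622
gripper_force: 0.0
```

Request:
{"method": "arm_command", "body": {"rows": [[0, 0, 0.12, 0, 0, 0, 0.45], [0, 0, 0, 0, 0, 0, 0.45]]}}

```text
time: 24.82
eef_pos: [0.5171, -0.4226, 0.0013]
tool_rot: [3.141, -0.002, -0.558]
ft_force: [0.0, 0.8, -0.5]
width: 0.0621
gripper_force: 0.0
```

Request:
{"method": "arm_command", "body": {"rows": [[-0.05, 0, 0.07, 0, -0.02, 0, 0.45], [0, 0, 0, 0, 0, 0, -1], [0, 0, 0, 0, 0, 0, -1], [0, 0, 0, 0, 0, 0, -1], [0, 0, 0, 0, 0, 0, -1]], "force": 50}}

```text
time: 25.23
eef_pos: [0.5156, -0.422, -0.0004]
tool_rot: [3.141, -0.001, -0.559]
ft_force: [-1.7, 0.8, 6.1]
width: 0.0476
gripper_force: 51.6
```

```bash
python3 -c "
from h import *
np.set_printoptions(precision=4,suppress=True)
o=get_obs();p=o['eef_pos'];Q=R.from_euler('xyz',o['tool_rot']);print(p,o['tool_rot'],o['width'],o['ft_force'])
v=Q.inv().apply(np.array([.5154,-.4228,0])-p)*1000;print('plate in tool',v)
D=rot(DQ[3],.18)
p,r=plan([(p+[0,0,.12],Q)],-1)
print();p,r=plan([(np.array([.55,-.18,.17]),rot(-.25,.05)),(dk(130-v[0],0,45),D)],-1,p,r)
"
```

```text
[ 0.5156 -0.422  -0.0004] [ 3.1409 -0.0005 -0.5588] 0.04757443750084157 [-1.7043  0.7514  6.1144]
plate in tool [ 0.2449  0.8307 -0.42  ]
[[0,0,-0.8,0,0,0,-1],[0,0,-0.8,0,0,0,-1],[0,0,-0.8,0,0,0,-1],[0,0,-0.8,0,0,0,-1],[0,0,-0.8,0,0,0,-1]]

[[-0.37,-0.83,-0.19,0.01,0.07,-0.43,-1],[-0.34,-0.84,-0.19,0.01,0.07,-0.43,-1],[-0.31,-0.85,-0.19,0.01,0.07,-0.43,-1],[-0.28,-0.86,-0.19,0.01,0.07,-0.43,-1],[-0.24,-0.87,-0.19,0.01,0.07,-0.43,-1],[-0.21,-0.88,-0.19,0.01,0.07,-0.43,-1],[-0.18,-0.88,-0.19,0.02,0.07,-0.43,-1],[-0.15,-0.89,-0.19,0.01,0.06,-0.42,-1]]
[[-0.12,-0.89,-0.2,0.02,0.07,-0.43,-1],[-0.07,-0.8,0.26,0.05,0.23,-0.42,-1],[-0.05,-0.81,0.26,0.05,0.23,-0.42,-1],[-0.02,-0.8,0.27,0.05,0.23,-0.42,-1],[0,-0.81,0.27,0.05,0.23,-0.41,-1],[0.02,-0.8,0.27,0.04,0.23,-0.42,-1],[0.04,-0.8,0.28,0.05,0.23,-0.41,-1],[0.06,-0.8,0.28,0.04,0.23,-0.42,-1]]
```

Request:
{"method": "arm_command", "body": {"rows": [[0, 0, -0.8, 0, 0, 0, -1], [0, 0, -0.8, 0, 0, 0, -1], [0, 0, -0.8, 0, 0, 0, -1], [0, 0, -0.8, 0, 0, 0, -1], [0, 0, -0.8, 0, 0, 0, -1], [-0.37, -0.83, -0.19, 0.01, 0.07, -0.43, -1], [-0.34, -0.84, -0.19, 0.01, 0.07, -0.43, -1], [-0.31, -0.85, -0.19, 0.01, 0.07, -0.43, -1]]}}

```text
time: 25.9
eef_pos: [0.5266, -0.3404, 0.1364]
tool_rot: [-3.141, -0.018, -0.455]
ft_force: [0.2, 0.2, -0.8]
width: 0.0475
gripper_force: 51.8
```

Request:
{"method": "arm_command", "body": {"rows": [[-0.28, -0.86, -0.19, 0.01, 0.07, -0.43, -1], [-0.24, -0.87, -0.19, 0.01, 0.07, -0.43, -1], [-0.21, -0.88, -0.19, 0.01, 0.07, -0.43, -1], [-0.18, -0.88, -0.19, 0.02, 0.07, -0.43, -1], [-0.15, -0.89, -0.19, 0.01, 0.06, -0.42, -1], [-0.12, -0.89, -0.2, 0.02, 0.07, -0.43, -1], [-0.07, -0.8, 0.26, 0.05, 0.23, -0.42, -1], [-0.05, -0.81, 0.26, 0.05, 0.23, -0.42, -1]]}}

```text
time: 26.57
eef_pos: [0.5593, -0.1312, 0.1545]
tool_rot: [-3.138, -0.09, -0.181]
ft_force: [0.7, -0.0, -1.3]
width: 0.0473
gripper_force: 51.8
```

Request:
{"method": "arm_command", "body": {"rows": [[-0.02, -0.8, 0.27, 0.05, 0.23, -0.42, -1], [0, -0.81, 0.27, 0.05, 0.23, -0.41, -1], [0.02, -0.8, 0.27, 0.04, 0.23, -0.42, -1], [0.04, -0.8, 0.28, 0.05, 0.23, -0.41, -1], [0.06, -0.8, 0.28, 0.04, 0.23, -0.42, -1], [0, 0, 0, 0, 0, 0, -1], [0, 0, 0, 0, 0, 0, -1], [0, 0, 0, 0, 0, 0, -1]]}}

```text
time: 27.23
eef_pos: [0.5803, -0.0137, 0.114]
tool_rot: [-3.141, -0.179, -0.015]
ft_force: [0.5, 0.4, -0.2]
width: 0.0478
gripper_force: 51.8
```

```bash
python3 -c "
from h import *
np.set_printoptions(precision=4,suppress=True)
o=get_obs();print(o['time'],o['eef_pos'],o['tool_rot'],o['width'],o['ft_force'],todk(o['eef_pos']))
plan([(dk(129.7,0,18),rot(DQ[3],.18))],-1,v=.4)
"
```

```text
27.2333 [ 0.5803 -0.0137  0.114 ] [-3.1414 -0.179  -0.015 ] 0.0478247760006905 [ 0.4956  0.4044 -0.231 ] [129.6251   0.005   44.5071]
[[0,0,0.29,0,0,0,-1],[0,0,0.3,0,0.01,0,-1],[0,0,0.29,0,0,0,-1]]
```

Request:
{"method": "arm_command", "body": {"rows": [[0, 0, 0.35, 0, 0, 0, -1], [0, 0, 0.35, 0, 0.01, 0, -1], [0, 0, 0.25, 0, 0, 0, -1], [0, 0, 0.04, 0, 0, 0, -1], [0, 0, 0, 0, 0, 0, -1], [0, 0, 0, 0, 0, 0, -1]]}}

```text
time: 27.73
eef_pos: [0.5854, -0.0138, 0.0842]
tool_rot: [-3.141, -0.179, -0.015]
ft_force: [0.3, 0.2, -1.4]
width: 0.0477
gripper_force: 51.8
```

```bash
python3 -c "
from h import *
o=get_obs();print(o['time'],o['tool_rot'],o['ft_force'],o['torque'],todk(o['eef_pos']))
"
```

```text
27.7333 [-3.14124708 -0.17908379 -0.01533332] [ 0.3346134   0.22817229 -1.44696183] [-0.01262333  0.12556423  0.03168934] [ 1.29273710e+02 -1.69011297e-03  1.42566150e+01]
```

Request:
{"method": "arm_command", "body": {"rows": [[0.02, 0, 0.04, 0, 0, 0, -1], [0, 0, 0.03, 0, 0, 0, -1], [0, 0, 0, 0, 0, 0, -1]]}}

```text
time: 27.98
eef_pos: [0.5867, -0.0135, 0.0828]
tool_rot: [-3.141, -0.18, -0.015]
ft_force: [0.0, 0.0, -1.4]
width: 0.0475
gripper_force: 51.8
```

Request:
{"method": "arm_command", "body": {"rows": [[0, 0, 0.02, 0, 0, 0, -1], [0, 0, 0, 0, 0, 0, -1]]}}

```text
time: 28.15
eef_pos: [0.5867, -0.0135, 0.0821]
tool_rot: [-3.141, -0.18, -0.015]
ft_force: [0.3, -0.6, 0.5]
width: 0.0475
gripper_force: 51.8
```

```bash
python3 -c "
from h import *
o=get_obs();print(o['time'],o['tool_rot'],o['ft_force'],o['torque'],todk(o['eef_pos']))
"
```

```text
28.15 [-3.14126175 -0.17997743 -0.01487004] [ 0.2559886  -0.57211131  0.51661137] [ 0.0390065   0.12577215 -0.03137368] [130.12292667   0.29925888  11.99439049]
```

Request:
{"method": "arm_command", "body": {"rows": [[0, 0, 0.02, 0, 0, 0, -1], [0, 0, 0, 0, 0, 0, -1]]}}

```text
time: 28.32
eef_pos: [0.5868, -0.0135, 0.0815]
tool_rot: [-3.141, -0.18, -0.015]
ft_force: [-1.1, 0.0, 0.4]
width: 0.0479
gripper_force: 52.0
```

Request:
{"method": "arm_command", "body": {"rows": [[0, 0, 0, 0, 0, 0, 0.35], [0, 0, 0, 0, 0, 0, 0.45], [0, 0, 0, 0, 0, 0, 0.45], [0, 0, 0, 0, 0, 0, 0.45], [0, 0, -0.3, 0, 0, 0, 0.45], [0, 0, -0.7, 0, 0, 0, 0.45], [0, 0, -0.9, 0, 0, 0, 0.45], [0, 0, -0.9, 0, 0, 0, 0.45]]}}

```text
time: 28.98
eef_pos: [0.5709, -0.0133, 0.1649]
tool_rot: [-3.141, -0.178, -0.015]
ft_force: [1.0, -0.3, 1.5]
width: 0.062
gripper_force: 0.0
```

Request:
{"method": "arm_command", "body": {"rows": [[-0.9, 0, -0.5, 0, 0, 0, 0.45], [-0.9, 0, 0, 0, 0, 0, 0.45], [0, 0, 0, 0, 0, 0, 0.45], [0, 0, 0, 0, 0, 0, 0.45]]}}

```text
time: 29.32
eef_pos: [0.5147, -0.0125, 0.1698]
tool_rot: [-3.141, -0.18, -0.015]
ft_force: [0.4, 0.0, -0.0]
width: 0.0617
gripper_force: 0.0
```

```bash
python3 -c "
from chk import *
o=get_obs();print(o['time'],o['eef_pos'],o['tool_rot'])
snap('wrist','w12',None,1.42)
rep('w12',18,(100,120,140,160,175),180)
rep('w12',6,(20,30),100)
"
```

```text
29.3167 [ 0.51 -0.01  0.17] [-3.14 -0.18 -0.01]
18 100 plate [-24.   25.5] master [57.]
18 120 plate [-24.   25.5] master [57.]
18 140 plate [-24.   25.5] master [57.]
18 160 plate [-24.5  25.5] master [57.]
18 175 plate [-24.5  25.5] master [51.]
head at 180.5
head at 180.5
6 20 plate [-34.5  34.5] master [40.5]
6 30 plate [-25.  25.] master []
head at 114.5
head at 114.5
```

View pics/w12.png

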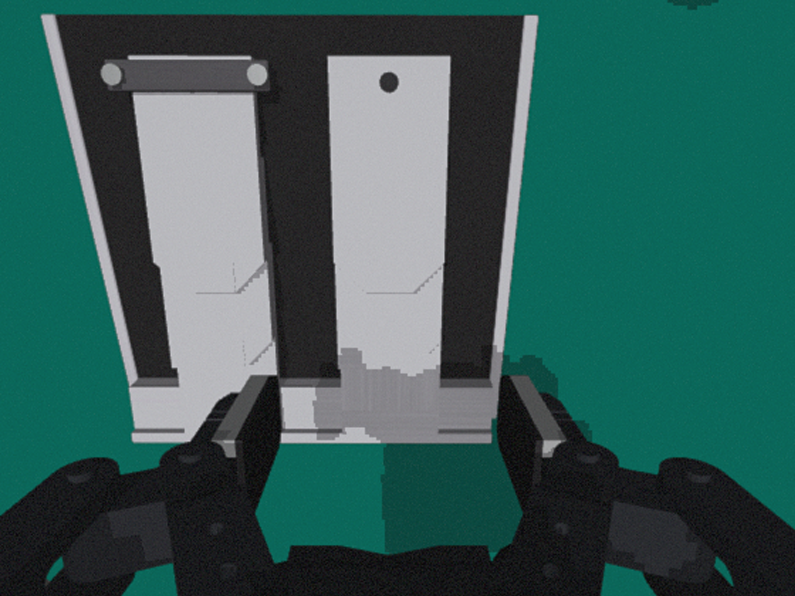

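The final view shows the loose column matching the masters. The third plate's tail line is level with its master's at row 292, heads level at row 57, and cut (415–443, 292–265) beside the master's. The arm is clear, so I'm handing in.

```bash
python3 -c "
from workcell import *
print(finish_job())"
```

```text
the job is handed in; nothing more can be done
None
```

The setting block is back in its own nest and the three plates are laid in master order; by my camera measurements all are within about 1 mm of where they belong. I handed the job in at about 29 s with the arm clear, and the hand-in gave no verdict.

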